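# Load tube stubs through a rocker chute and drop-latch the transit box

### The job

Lift the latch bar off its striker and slide the gate of the transit box fully open; then load every square-flanged tube stub from the bench into the box by setting it on the front half of the rocker tray, so that its weight tips the tray and it slides in. When all of them are inside, slide the gate shut and lift the latch bar over the striker so that it drops down into its catch; leave the round blanks and everything else on the bench where they are.

Things in the scene. Friction and masses are not known exactly. Their poses are not given: they have to be found in the camera images.
- station: fixed loading station. Origin on the bench straight below the tray's pivot; x points along the chute from rocker tray to box, y to the left of that, z up (yaw within 0.25 of the world's). In its frame (mm): tray at x -60..100, y -44..44; a fixed slick ramp leads from under the tray's front lip down through the box's mouth (x 124, y -50..50, z 106..195)
- tray (a joint): tilt of the rocker tray, rad: 0 = level, at rest on its stop; 0.70 = front lip fully down toward the box. Pivot: station x 0, z 205 mm, along y. A counterweight levels it when empty. Its floor is slick: a stub let go with its centre 45..70 mm in front of the pivot tips it and slides off into the open box; the tray then swings back within 1 s. Nearer than 35 mm it may not tip
- tray_spot (a point): place to set a stub: on the tray's floor, on its centre line, 60 mm in front of the pivot; 215 mm above the bench with the tray level. The tray floor is 83 mm wide inside its low side walls, which rise 10 mm above the floor; the front end is open
- gate (a joint): opening of the sliding gate, m: 0 = shut on its stop, 0.13 = open on the other stop. Opens along the station's +y. A panel 108 mm wide at station x 117..122, z 110..238 mm, in front of the box's mouth; needs about 2 N, stays where left. The latch bar rides on it
- latch (a joint): lift of the latch bar, rad: 0 = level (it falls there by its weight), up to 0.6 raised. Bar 12 mm high, 8 thick; pivots on the gate about the station's x axis at station x 110, y 40 + gate opening, z 236 mm and reaches 131 mm toward -y. Raise it 0.15 rad or more (0.25 is safe) for its hook to pass over the striker, opening or shutting; it cannot be forced past
- latch_stud (a point): middle of the upright stud by which the latch bar is lifted: round, 13 mm in diameter, 30 mm tall, free all round; 85 mm from the bar's pivot, this point 21 mm above the bar's centre line (257 mm above the bench with the bar down). Moves with gate and bar
- striker (a point): middle of the fixed striker pin, a 9 mm round pin along the station's x axis, 224 mm above the bench, at the right-hand side of the box mouth
- stub1: stainless tube stub: a 40 x 40 x 10 mm square flange with a round tube 20 mm in diameter standing 26 mm up from its middle (36 mm tall in all, about 0.15 kg). Stands on the bench flange down at any yaw. Origin: centre of the flange's underside; z runs up along the tube. May be absent (None).
- stub2: stainless tube stub: a 40 x 40 x 10 mm square flange with a round tube 20 mm in diameter standing 26 mm up from its middle (36 mm tall in all, about 0.15 kg). Stands on the bench flange down at any yaw. Origin: centre of the flange's underside; z runs up along the tube. May be absent (None).
- stub3: stainless tube stub: a 40 x 40 x 10 mm square flange with a round tube 20 mm in diameter standing 26 mm up from its middle (36 mm tall in all, about 0.15 kg). Stands on the bench flange down at any yaw. Origin: centre of the flange's underside; z runs up along the tube. May be absent (None).
- stub4: stainless tube stub: a 40 x 40 x 10 mm square flange with a round tube 20 mm in diameter standing 26 mm up from its middle (36 mm tall in all, about 0.15 kg). Stands on the bench flange down at any yaw. Origin: centre of the flange's underside; z runs up along the tube. May be absent (None).
- stub5: stainless tube stub: a 40 x 40 x 10 mm square flange with a round tube 20 mm in diameter standing 26 mm up from its middle (36 mm tall in all, about 0.15 kg). Stands on the bench flange down at any yaw. Origin: centre of the flange's underside; z runs up along the tube. May be absent (None).
- stub6: stainless tube stub: a 40 x 40 x 10 mm square flange with a round tube 20 mm in diameter standing 26 mm up from its middle (36 mm tall in all, about 0.15 kg). Stands on the bench flange down at any yaw. Origin: centre of the flange's underside; z runs up along the tube. May be absent (None).
- blank1: plain round blank flange, a steel disc 48 mm in diameter and 12 mm thick, no tube, lying flat; origin at the centre of its underside. Bystander: leave where it is.
- blank2: plain round blank flange, a steel disc 48 mm in diameter and 12 mm thick, no tube, lying flat; origin at the centre of its underside. Bystander: leave where it is.
- gasket: flat copper ring, 48 mm across, 5 mm thick; origin at the centre of its underside. Bystander: leave where it is.
- wash: white wash bottle, 60 mm in diameter, 150 mm tall; origin at the centre of its underside. Bystander: leave where it is.
- screws: clear screw-top jar, 60 mm in diameter, 60 mm tall; origin at the centre of its underside. Bystander: leave where it is.
- spanner: steel spanner, 160 mm long, lying flat along its x; origin near its middle. Bystander: leave where it is.
- box_floor (a point): centre of the transit box's floor; station frame (217, 67, 30) mm. The box spans station x 124..310, y -65..200 mm and has a fixed wire-grille roof, top at z 199: it is filled only through its mouth, by the chute. Its slick floor slopes down 9 degrees toward +y, clearing the mouth; it has room for all stubs. A stub is in when its origin is beyond station x 135 mm and below the roof
- latch_hook (a point): lower end of the hook under the latch bar's tip, 127 mm from the pivot; the hook hangs to 22 mm below the bar's centre line. Gate shut and bar down, it hangs on the -y side of the striker pin with 4 mm of play and locks the gate
There are look-alikes about, which are no part of the job. Leave any blue look-alike of the stub5 alone. Leave any orange look-alike of the stub2 alone.

How it is judged:
By the outcome, as a careful person would: the job done as asked, in the order asked, and still so for the second after the job is handed in, with the robot touching nothing.
Of stub1, stub2, stub3, stub4, stub5, stub6 only 4 to 6 are there at a start; the rules pass over those that are not, and their reading is None.
At some moment in a run one of stub1, stub2, stub3, stub4, stub5, stub6 may be knocked a few centimetres aside while the robot is not near it.
Once in a run the grip may slacken for a moment while it holds something.
It also fails if it takes over 210 s, if anything falls off the work surface, if the arm or the gripper's body presses on something with over 40 N, if the wrist force passes 120 N, or if a joint passes its speed limit or range.

### The arm

A 7-joint arm with a two-finger parallel gripper is mounted at the origin on the work surface. World frame = base frame: x ahead of the robot, y to its left, z up, the work surface at z = 0. Lengths are in m, angles in rad, forces in N, time in s.
With the tool pointing down it reaches from about 0.425 to 0.925 m from the base axis. Payload 6.8 kg.
Tool frame: the origin (TCP) lies midway between the tips of the shut fingers; the grasp point (between the pads) lies 19 mm behind it; z points along the fingers, x is the direction in which the jaws open and shut, and the axes are right-handed (so a half turn about z gives the same grasp; the last joint's range is limited). The gripper opens to 85 mm and grips with 20 to 120 N. Pads are 22 mm wide; open, the fingers measure 114 mm over their backs; the gripper's body (76 mm by 85 mm) begins 54 mm behind the grasp point. The pads swing forward as they close: fully open they stand 13 mm farther back than shut.
Start: joints at [-1.337, 0.477, 0.022, 1.555, -0.011, 1.109, -0.083], TCP at [0.226, 0.636, 0.231] pointing down, gripper open.
Joint ranges: [-2.96, 2.96], [-0.34, 2.1], [-1.41, 1.46], [0.24, 2.44], [-1.37, 4.51], [0.17, 1.92], [-2.96, 2.96]. Speed limits (rad/s): [2.39, 2.39, 3.14, 3.14, 3.14, 3.14, 3.14].

### API

Orientations are given as a unit quaternion [w, x, y, z].
In Python, from station import bot, imaging, nets gives the robot as it stands. The module is installed in compiled form; this text tells all that it offers.
- The arm moves only by the tool apply_moves, never from a script. Its argument "moves" is text: rows parted by semicolons, each of 7 numbers parted by spaces: the gripper command: -1 is fully open, 1 is shut, values between are in proportion, then the shift along the tool's x, y, z normalised to -1 to 1, where 1 is 120 mm, then the turn, a rotation vector about the tool's x, y, z normalised to -1 to 1, where 1 is 4 degrees. In form: hand dx dy dz rx ry rz; .... A call has 1 to 12 rows; each row shifts and turns the commanded pose from where the row before left it, along the tool's axes as they then stand; what a row does not reach is not made up. A row lasts 1/12 s, in which the tool goes at most 41.7 mm and 7.16 degrees, less where a joint would pass 70% of its speed; a pose out of reach is approached as far as the arm can. A call with a number of a shift or a turn outside -1 to 1 is refused whole. A call with a gripper value outside its range is refused whole. The fingers move at their own pace and stop on an object; "force" is the grip in N (left out, the last holds). Time passes only in rows, so rows that do not move let the fingers close. It gives the time, the measured TCP pose, the force and the opening at its end, in the units of the state.
- bot.get_obs(): the state, without advancing time (a new reading comes with each control period).
- imaging.read_camera(name): name is "scene" or "top" or "wrist"; returns a dict with "image" (384x512x3 uint8, red, green, blue), "fx", "fy", "cx", "cy" (pixels), "dist_coeffs" ([k1, k2, p1, p2, k3] as OpenCV has them; the pictures are not rectified), "view" (4x4, takes a point from world to camera coordinates); the wrist camera has in their place "mount" (4x4, takes a point from camera to tool coordinates, whose origin is the TCP and whose axes are the tool frame's). Camera axes: x right, y down, z forward; pixel columns grow to the right and rows downward; lengths in m; the calibration is good to about 2 mm. A picture is of the moment at which its call begins: read the wrist's pose just before it. There is no depth.
- bot.hand_in(): hands the job in, once; it reports no verdict.
Trained networks look in a picture, given as the dict that the camera call returned (one of the last four; its "shot" number tells which), for a name from the list of things; names that differ only in an ending like _2 or _b are one class to them, and where a whole thing is asked for, a point or a joint stands for the part that bears it (a point fixed in the world has none). Each returns a list of dicts, best first, with "score" (0 to 1); they miss things now and then, are a little off and sometimes report something else, mostly with a low value. They report only what shows in the picture. A call takes as long as a camera call. They do not tell look-alikes from the thing itself.
- nets.spot_in(picture, name): "rect" ([left, top, right, bottom] in pixels, round what is visible of it).
- nets.outline_of(picture, name): "region" (384x512 bool, what is visible of it) and "rect" ([left, top, right, bottom] in pixels, round what is visible of it).
- nets.spot_point(picture, name): "location" ([column, row] in pixels: a listed point, or the origin of a listed thing).
The state is a dict: "t": time; "q": joint angles; "joint_vel": joint speeds; "joint_torque": joint torques, N m; "eef_pos": TCP position; "tool_rot": TCP orientation; "contact_force": force on the tool from outside, world axes, zero at the start; "torque": the same for the moment, N m; "gripper_width": opening from 0.0 (shut) to 1.0 (fully open).
Only numpy, scipy, OpenCV 4.12 (cv2) and the standard library are available. Lean on these libraries where they do the work, as an engineer would, in place of code of your own. Each camera call takes 0.05 s, during which the arm holds its last target.

## Working session

There is one attempt and no reset: what is moved stays moved. The work goes in short steps, Python scripts to look and compute and a tool call to move; the robot and the scene stay as the last step left them, time stands still between calls to the robot, and variables do not carry over. Pictures are saved under pics/ and viewed, and the job is handed in when it is done.

Besides the shell and the picture viewer there is one more tool, called after "Request:" as name(argument=value, ...), one argument or row to a line, values as JSON. apply_moves: Moves the arm, as the interface text tells. Scaled input: -1 to 1 covers 120 mm each way for a shift and 4 degrees each way for a turn. Its arguments: {"type":"object","properties":{"moves":{"type":"string"},"force":{"type":"number"}},"required":["moves"]}

```bash
ls; mkdir -p pics; cat > h.py <<'E'
import numpy as np, cv2
from station import bot, imaging, nets
from scipy.spatial.transform import Rotation as R
def K(p): return np.array([[p['fx'],0,p['cx']],[0,p['fy'],p['cy']],[0,0,1.]])
def T_tool(o):
    T=np.eye(4); q=o['tool_rot']; T[:3,:3]=R.from_quat([q[1],q[2],q[3],q[0]]).as_matrix(); T[:3,3]=o['eef_pos']; return T
def shot(name):
    o=bot.get_obs(); p=imaging.read_camera(name)
    if 'view' in p: p['c2w']=np.linalg.inv(np.array(p['view']))
    else: p['c2w']=T_tool(o)@np.array(p['mount'])
    return p
def ray(p,uv):
    n=cv2.undistortPoints(np.array([[uv]],float),K(p),np.array(p['dist_coeffs'],float))[0,0]
    d=p['c2w'][:3,:3]@np.array([n[0],n[1],1]); return p['c2w'][:3,3],d
def atz(p,uv,z):
    c,d=ray(p,uv); return c+d*(z-c[2])/d[2]
def proj(p,X):
    w2c=np.linalg.inv(p['c2w']); r,_=cv2.Rodrigues(w2c[:3,:3])
    return cv2.projectPoints(np.array(X,float).reshape(-1,1,3),r,w2c[:3,3],K(p),np.array(p['dist_coeffs'],float))[0][:,0]
def save(p,fn,s=1.5):
    im=cv2.cvtColor(p['image'],cv2.COLOR_RGB2BGR); cv2.imwrite('pics/'+fn,cv2.resize(im,None,fx=s,fy=s,interpolation=cv2.INTER_CUBIC))
def tri(ps,uvs):
    A=np.zeros((3,3));b=np.zeros(3)
    for p,uv in zip(ps,uvs):
        c,d=ray(p,uv); d=d/np.linalg.norm(d); M=np.eye(3)-np.outer(d,d); A+=M;b+=M@c
    return np.linalg.solve(A,b)
E
python3 - <<'E'
from h import *
print(bot.get_obs())
for n in ['scene','top','wrist']:
    p=shot(n); save(p,n+'0.png'); print(n,p['shot'],p['c2w'].round(3).tolist(),p['fx'])
    for k in ['stub1','blank1','gasket','tray_spot','latch_stud','striker','latch_hook','box_floor']:
        print(k,[(np.round(r['location']).tolist(),round(r['score'],2)) for r in nets.spot_point(p,k)])
E
```

```text
pics
{'t': 0.0, 'q': array([-1.33708655,  0.47779173,  0.02238288,  1.55647622, -0.01147224,
        1.10931591, -0.08309121]), 'joint_vel': array([-0.00084562, -0.00152544,  0.00094911, -0.00268338,  0.00088134,
       -0.00129895,  0.00034634]), 'joint_torque': array([-6.31594794e-04, -5.96453619e+01,  1.60765328e+00, -2.81199324e+01,
        1.24118550e-02,  9.16584424e-03,  7.85843241e-06]), 'eef_pos': array([0.22609959, 0.63535994, 0.23032173]), 'tool_rot': array([ 6.09231940e-04,  8.17064141e-01,  5.76546028e-01, -7.04439033e-04]), 'contact_force': array([-0.58651129,  0.61469617, -0.8954332 ]), 'torque': array([-0.00293531,  0.03104303,  0.00637036]), 'gripper_width': 1.000411400723166}
scene 1 [[-0.895, 0.316, -0.316, 0.774], [0.446, 0.66, -0.604, 0.621], [0.018, -0.681, -0.732, 0.864], [0.0, 0.0, 0.0, 1.0]] 374.89319151057504
stub1 [([208.0, 140.0], 0.7), ([186.0, 165.0], 0.7), ([218.0, 156.0], 0.63), ([182.0, 150.0], 0.63), ([272.0, 145.0], 0.61), ([198.0, 186.0], 0.48)]
blank1 [([334.0, 339.0], 0.61), ([233.0, 172.0], 0.5)]
gasket [([158.0, 178.0], 0.58)]
tray_spot [([269.
[... 409 characters left out ...]
 171.0], 0.71), ([327.0, 161.0], 0.69), ([361.0, 270.0], 0.5), ([362.0, 164.0], 0.47), ([360.0, 200.0], 0.45)]
blank1 [([331.0, 205.0], 0.79), ([125.0, 204.0], 0.73)]
gasket [([390.0, 172.0], 0.73), ([350.0, 133.0], 0.41)]
tray_spot [([208.0, 175.0], 0.67), ([390.0, 172.0], 0.51), ([360.0, 230.0], 0.19)]
latch_stud [([224.0, 151.0], 0.56)]
striker [([235.0, 152.0], 0.85)]
latch_hook [([242.0, 155.0], 0.67)]
box_floor [([193.0, 133.0], 0.63)]
wrist 3 [[0.335, 0.895, 0.295, 0.151], [0.942, -0.318, -0.105, 0.665], [0.0, 0.313, -0.95, 0.374], [0.0, 0.0, 0.0, 1.0]] 293.8185893069399
stub1 []
blank1 [([164.0, 333.0], 0.67)]
gasket []
tray_spot []
latch_stud []
striker []
latch_hook []
box_floor []
```

View pics/scene0.png

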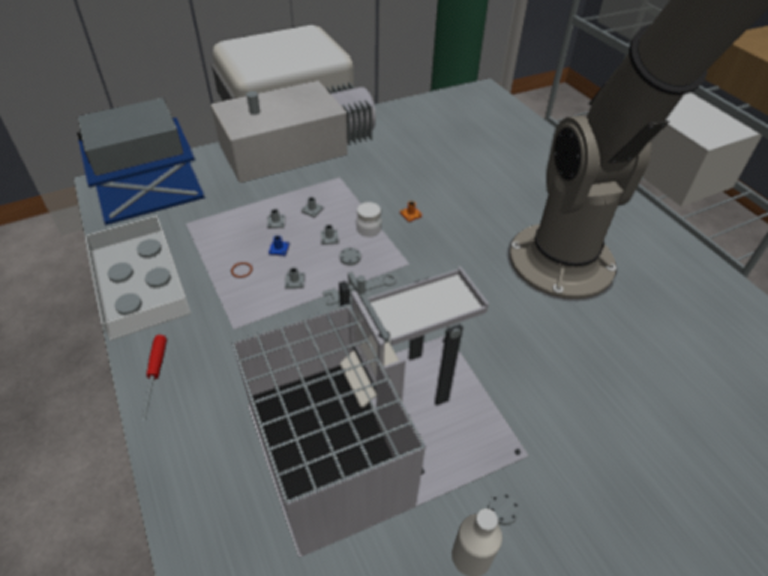

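View pics/top0.png

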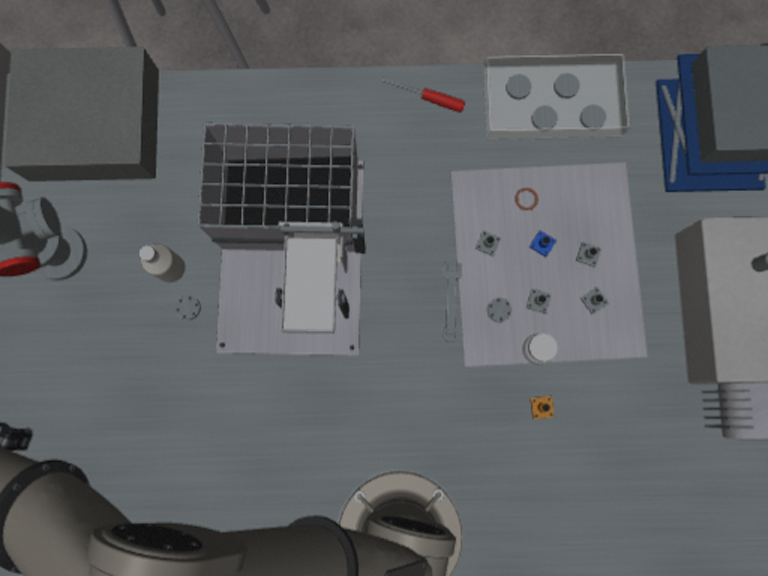

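```bash
python3 - <<'E'
from h import *
p=shot('top')
def bl(s): 
    im=cv2.cvtColor(p['image'],cv2.COLOR_RGB2BGR)
    a=cv2.resize(im[120:290,300:470],None,fx=4.6,fy=3.5,interpolation=cv2.INTER_CUBIC); cv2.imwrite('pics/t_a.png',a)
    a=cv2.resize(im[80:230,150:300],None,fx=4,fy=4,interpolation=cv2.INTER_CUBIC); cv2.imwrite('pics/t_b.png',a)
bl(0)
for uv in [(391,200),(391,171),(327,161),(361,270),(362,164),(360,200),(350,133),(360,230)]:
    print(uv,atz(p,uv,0).round(3))
print('tray',atz(p,(208,175),.215).round(3),'stud',atz(p,(224,151),.257).round(3),'striker',atz(p,(235,152),.224).round(3),'hook',atz(p,(242,155),.214).round(3),'box',atz(p,(193,133),.03).round(3))
E
```

```text
(391, 200) [ 0.44  -0.383  0.   ]
(391, 171) [ 0.528 -0.389  0.   ]
(327, 161) [ 0.563 -0.198  0.   ]
(361, 270) [ 0.235 -0.282  0.   ]
(362, 164) [ 0.552 -0.303  0.   ]
(360, 200) [ 0.442 -0.291  0.   ]
(350, 133) [ 0.649 -0.272  0.   ]
(360, 230) [ 0.352 -0.286  0.   ]
tray [0.486 0.143 0.215] stud [0.537 0.098 0.257] striker [0.542 0.072 0.224] hook [0.537 0.055 0.214] box [0.652 0.205 0.03 ]
```

View crops.

View pics/t_a.png

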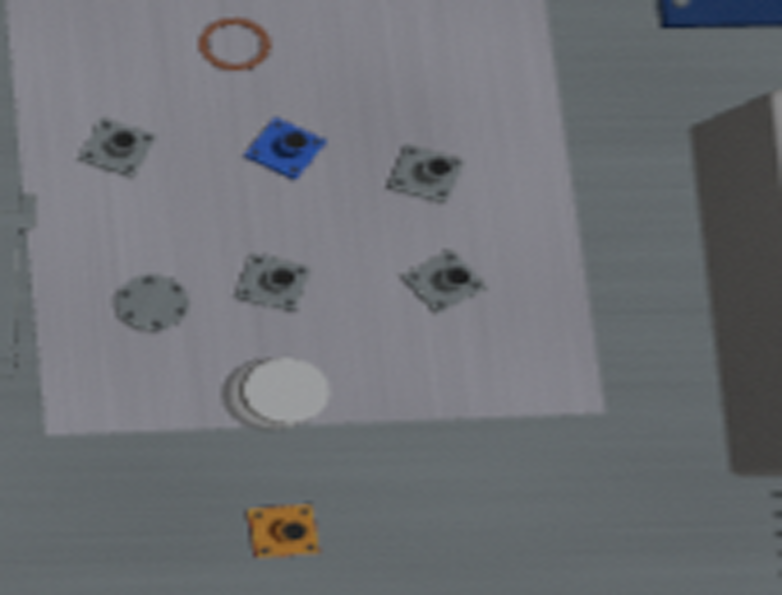

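View pics/t_b.png

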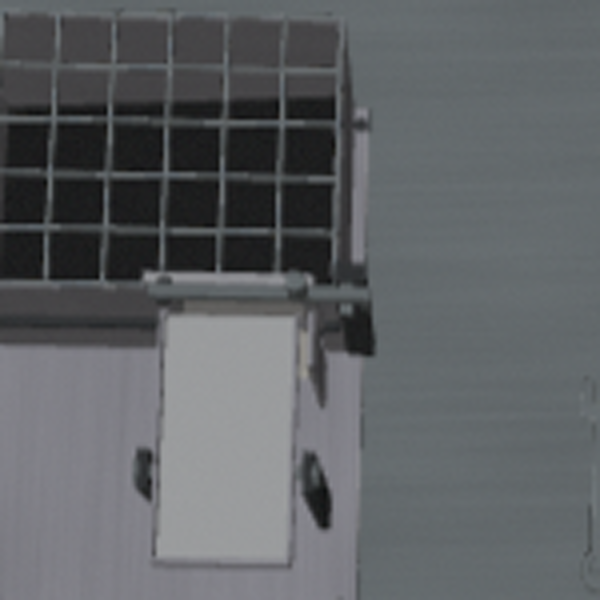

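View pics/wrist0.png

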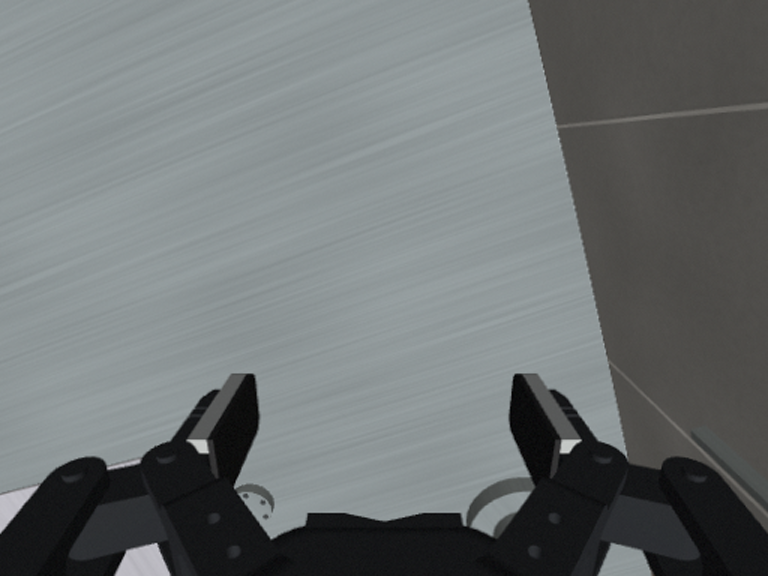

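```bash
cat >> h.py <<'E'
def st2w(s,pts):
    x,y,a=s; pts=np.atleast_2d(pts); c,si=np.cos(a),np.sin(a)
    return np.c_[x+c*pts[:,0]-si*pts[:,1], y+si*pts[:,0]+c*pts[:,1], pts[:,2]]
def plan(target,yaw_deg):
    "turn first, then shift along turned tool axes; tool assumed down"
    o=bot.get_obs(); T=T_tool(o); cur=np.degrees(np.arctan2(T[1,0],T[0,0]))
    d=(yaw_deg-cur+180)%360-180
    a=np.radians(yaw_deg); xt=np.array([np.cos(a),np.sin(a),0]); yt=np.array([np.sin(a),-np.cos(a),0])
    D=np.array(target)-T[:3,3]
    print('t',round(o['t'],2),'cur',T[:3,3].round(4),'yaw',cur.round(2),'zaxis',T[:3,2].round(4),'w',round(o['gripper_width'],3),'F',np.round(o['contact_force'],1))
    print('turn rz units total',round(-d/4,2),' shift units tot',np.round([D@xt/.12,D@yt/.12,-D[2]/.12],3),'rows>=',int(np.ceil(np.linalg.norm(D)/.0395)))
E
python3 - <<'E'
from h import *
from scipy.optimize import least_squares
p=shot('top')
px=[(150+160/4,80+312/4),(150+299/4,80+312/4),(150+293/4,80+564/4),(150+153/4,80+560/4)]
st=np.array([[100,44,225],[100,-44,225],[-60,-44,225],[-60,44,225]])/1e3
for u in px: print(atz(p,u,.225).round(4))
f=lambda s:(proj(p,st2w(s,st))-np.array(px)).ravel()
r=least_squares(f,[.426,.143,0]); print(r.x,r.fun.round(2))
s=r.x
for n,q in dict(stud=[110,-45,257],spot=[60,0,215],floor=[217,67,30]).items(): print(n,st2w(s,np.array(q)/1e3).round(4),proj(p,st2w(s,np.array(q)/1e3)).round(1))
plan([0.40,0.10,0.42],0)
E
```

```text
[0.5291 0.1872 0.225 ]
[0.527  0.0985 0.225 ]
[0.3658 0.1042 0.225 ]
[0.3704 0.1916 0.225 ]
[ 0.42808913  0.14603991 -0.03325842] [ 0.18 -0.17 -0.1   0.18  0.06 -0.33 -0.15  0.32]
stud [[0.5365 0.0974 0.257 ]] [[224.3 151.3]]
spot [[0.4881 0.144  0.215 ]] [[207.4 174.1]]
floor [[0.6472 0.2058 0.03  ]] [[192.7 134.5]]
t 1.45 cur [0.2263 0.6359 0.2313] yaw 70.41 zaxis [-0. -0. -1.] w 0.998 F [ 0.9 -0.9  0.9]
turn rz units total 17.6  shift units tot [ 1.448  4.466 -1.572] rows>= 16
```

Request:
apply_moves(
  moves="0 0 0 -0.3 0 0 1; 0 0 0 -0.3 0 0 1; 0 0 0 -0.3 0 0 1; 0 0 0 -0.3 0 0 1; 0 0 0 -0.3 0 0 1; 0 0 0 0 0 0 1; 0 0 0 0 0 0 1; 0 0 0 0 0 0 1; 0 0 0 0 0 0 1; 0 0 0 0 0 0 1; 0 0 0 0 0 0 1; 0 0 0 0 0 0 1",
  force=60,
)

```text
t: 2.45
eef_pos: [0.2262, 0.6359, 0.4113]
tool_rot: [-0.0, 0.981, 0.193, -0.0]
contact_force: [0.8, -0.8, -0.3]
gripper_width: 0.501
```

Request:
apply_moves(
  moves="0 0 0 0 0 0 1; 0 0 0 0 0 0 1; 0 0 0 0 0 0 1; 0 0 0 0 0 0 1; 0 0 0 0 0 0 1; 0 0 0 0 0 0 1; 0 0 0 0 0 0 0.1",
)

```text
t: 3.03
eef_pos: [0.2262, 0.6359, 0.4113]
tool_rot: [0.0, 1.0, -0.019, 0.0]
contact_force: [-1.1, 0.2, 0.0]
gripper_width: 0.504
```

```bash
python3 - <<'E'
from h import *
plan([0.5365,0.0974,0.40],-1.9)
E
```

```text
t 3.03 cur [0.2262 0.6359 0.4113] yaw -2.13 zaxis [ 0.e+00 -1.e-04 -1.e+00] w 0.504 F [-1.1  0.2  0. ]
turn rz units total -0.06  shift units tot [2.734 4.4   0.094] rows>= 16
```

Request:
apply_moves(
  moves="0 0.16 0.26 0 0 0 0; 0 0.16 0.26 0 0 0 0; 0 0.16 0.26 0 0 0 0; 0 0.16 0.26 0 0 0 0; 0 0.16 0.26 0 0 0 0; 0 0.16 0.26 0 0 0 0; 0 0.16 0.26 0 0 0 0; 0 0.16 0.26 0 0 0 0; 0 0.16 0.26 0 0 0 0; 0 0.16 0.26 0 0 0 0; 0 0.16 0.26 0 0 0 0; 0 0.16 0.26 0 0 0 0",
)

```text
t: 4.03
eef_pos: [0.4441, 0.252, 0.4116]
tool_rot: [-0.0, 1.0, -0.016, 0.0]
contact_force: [1.1, 1.2, 1.0]
gripper_width: 0.502
```

Request:
apply_moves(
  moves="0 0.16 0.26 0.02 0 0 0; 0 0.16 0.26 0.02 0 0 0; 0 0.16 0.26 0.02 0 0 0; 0 0.16 0.26 0.02 0 0 0; 0 0.16 0.2 0 0 0 0; 0 0 0 0 0 0 0; 0 0 0 0 0 0 0",
)

```text
t: 4.62
eef_pos: [0.5349, 0.0997, 0.4018]
tool_rot: [0.0, 1.0, -0.019, 0.0]
contact_force: [0.0, 0.5, -0.6]
gripper_width: 0.498
```

```bash
python3 - <<'E'
from h import *
p=shot('wrist'); save(p,'w1.png')
for k,z in [('latch_stud',.257),('striker',.224),('latch_hook',.214),('tray_spot',.215)]:
    print(k,[(np.round(r['location']).tolist(),round(r['score'],2),atz(p,r['location'],z).round(4)) for r in nets.spot_point(p,k)])
s=[.42809,.14604,-.0333]
print('pred stud px',proj(p,st2w(s,np.array([[110,-45,257],[110,-45,272],[110,40,242],[110,-91,242]])/1e3)).round(1))
plan([0.5365,0.0974,0.25],-1.9)
E
```

```text
latch_stud [([259.0, 180.0], 0.85, array([0.5388, 0.1022, 0.257 ]))]
striker [([258.0, 199.0], 0.58, array([0.5371, 0.0707, 0.224 ]))]
latch_hook [([260.0, 209.0], 0.87, array([0.5388, 0.0535, 0.214 ]))]
tray_spot [([212.0, 133.0], 0.86, array([0.488, 0.146, 0.215]))]
pred stud px [[257.1 184.6]
 [257.2 189. ]
 [256.8  97.1]
 [257.1 220.2]]
t 4.87 cur [0.5338 0.1032 0.4017] yaw -1.81 zaxis [-2.e-04  5.e-04 -1.e+00] w 0.499 F [-0.1 -0.7  0.5]
turn rz units total 0.02  shift units tot [0.024 0.048 1.264] rows>= 4
```

View pics/w1.png

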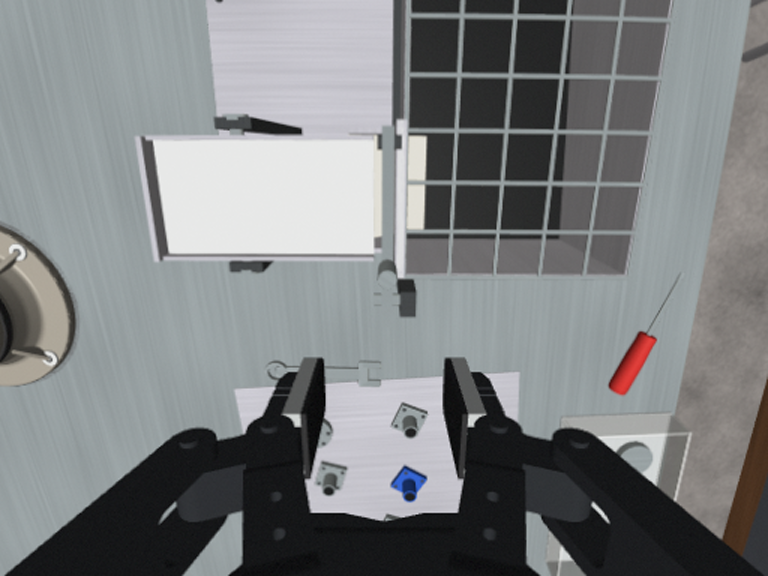

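```bash
python3 - <<'E'
from h import *
for i in range(3): print(bot.get_obs()['eef_pos'].round(4))
p=shot('wrist')
im=cv2.cvtColor(p['image'],cv2.COLOR_RGB2BGR)
cv2.imwrite('pics/w2.png',cv2.resize(im[75:225,210:310],None,fx=4,fy=4,interpolation=cv2.INTER_CUBIC))
for i in range(3): p=shot('wrist');o=bot.get_obs(); print(o['eef_pos'].round(4),o['tool_rot'].round(4),[(r['location']) for r in nets.spot_point(p,'latch_stud')])
E
```

```text
[0.5338 0.1032 0.4017]
[0.5338 0.1032 0.4017]
[0.5338 0.1032 0.4017]
[0.534  0.1029 0.4017] [-2.000e-04  9.999e-01 -1.620e-02 -0.000e+00] [[259.9, 185.3]]
[0.5341 0.1025 0.4018] [-1.000e-04  9.999e-01 -1.660e-02  0.000e+00] [[257.9, 182.2]]
[0.5342 0.1021 0.4017] [-1.000e-04  9.999e-01 -1.700e-02  0.000e+00] [[262.1, 182.0]]
```

View pics/w2.png

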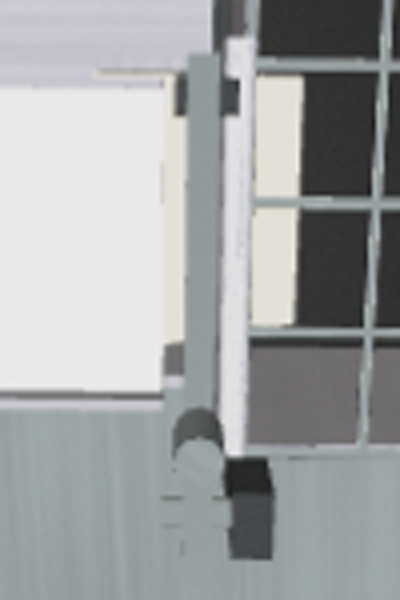

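Request:
apply_moves(
  moves="0 0.03 0.03 0.22 0 0 0; 0 0 0 0.22 0 0 0; 0 0 0 0.22 0 0 0; 0 0 0 0.22 0 0 0; 0 0 0 0.22 0 0 0; 0 0 0 0.19 0 0 0; 0 0 0 0 0 0 0; 0 0 0 0 0 0 0; 0 0 0 0 0 0 0; 0 0 0 0 0 0 0",
)

```text
t: 6.05
eef_pos: [0.539, 0.0983, 0.2487]
tool_rot: [-0.001, 1.0, -0.017, 0.001]
contact_force: [-0.4, -0.2, 0.0]
gripper_width: 0.499
```

```bash
python3 - <<'E'
from h import *
p=shot('wrist'); save(p,'w3.png')
plan([0.5375,0.0975,0.247],-1.9)
E
```

```text
t 6.1 cur [0.5389 0.0983 0.2486] yaw -1.98 zaxis [ 0.0027  0.0012 -1.    ] w 0.502 F [-0.3  1.  -0.2]
turn rz units total -0.02  shift units tot [-0.011  0.007  0.013] rows>= 1
```

View pics/w3.png

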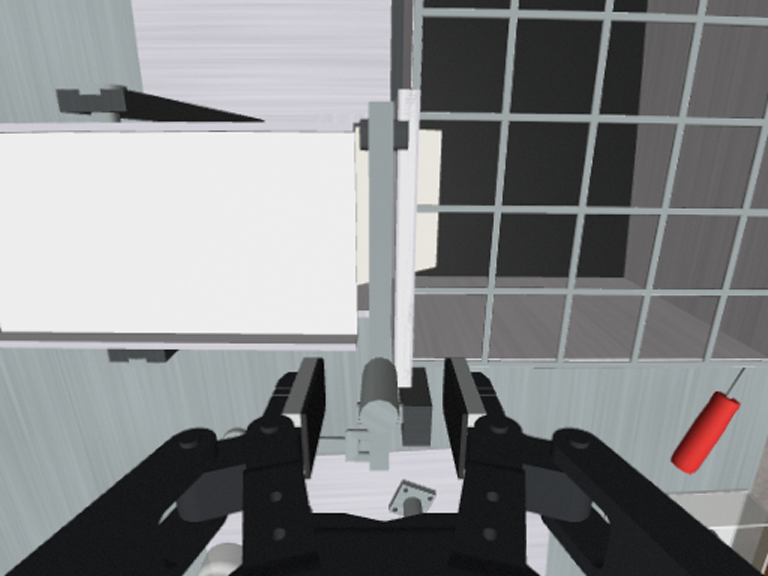

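Request:
apply_moves(
  moves="1 -0.01 0 0 0 0 0; 1 0 0 0 0 0 0; 1 0 0 0 0 0 0; 1 0 0 0 0 0 0; 1 0 0 0 0 0 0; 1 0 0 0 0 0 0; 1 0 0 0 0 0 0; 1 0 0 0 0 0 0",
  force=60,
)

```text
t: 6.77
eef_pos: [0.5374, 0.0982, 0.2477]
tool_rot: [-0.0, 1.0, -0.017, 0.001]
contact_force: [1.2, -0.5, 5.6]
gripper_width: 0.126
```

```bash
python3 - <<'E'
from h import *
p=shot('wrist'); save(p,'w4.png')
plan([0.5375,0.0975,0.247],-1.9)
E
```

```text
t 6.82 cur [0.5374 0.0982 0.2477] yaw -1.99 zaxis [ 1.7e-03  5.0e-04 -1.0e+00] w 0.124 F [ 1.2 -0.   5.8]
turn rz units total -0.02  shift units tot [0.001 0.006 0.006] rows>= 1
```

View pics/w4.png

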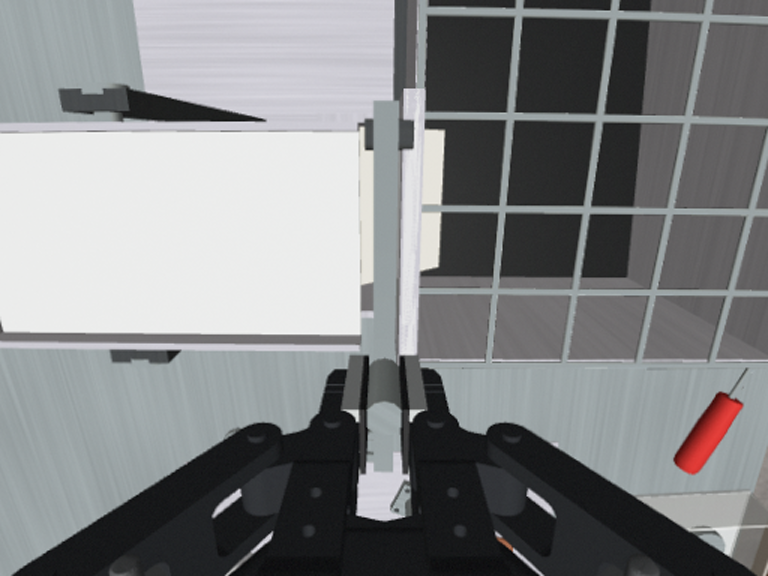

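Request:
apply_moves(
  moves="1 0 -0.01 -0.035 0 0 0; 1 0 -0.01 -0.035 0 0 0; 1 0 -0.015 -0.035 0 0 0; 1 0 -0.015 -0.035 0 0 0; 1 0 -0.015 -0.033 0 0 0; 1 0 -0.02 -0.032 0 0 0; 1 0 -0.02 -0.03 0 0 0; 1 0 0 0 0 0 0; 1 0 0 0 0 0 0; 1 0 0 0 0 0 0",
)

```text
t: 7.65
eef_pos: [0.5378, 0.113, 0.2744]
tool_rot: [-0.001, 1.0, -0.016, 0.001]
contact_force: [7.9, 6.0, -8.5]
gripper_width: 0.125
```

```bash
python3 - <<'E'
from h import *
p=shot('wrist'); save(p,'w5.png')
plan([0.5375,0.0975,0.247],-1.9)
E
```

```text
t 7.7 cur [0.5378 0.113  0.2744] yaw -1.85 zaxis [ 0.002   0.0014 -1.    ] w 0.127 F [ 8.   5.3 -8.3]
turn rz units total 0.01  shift units tot [0.002 0.13  0.229] rows>= 1
```

View pics/w5.png

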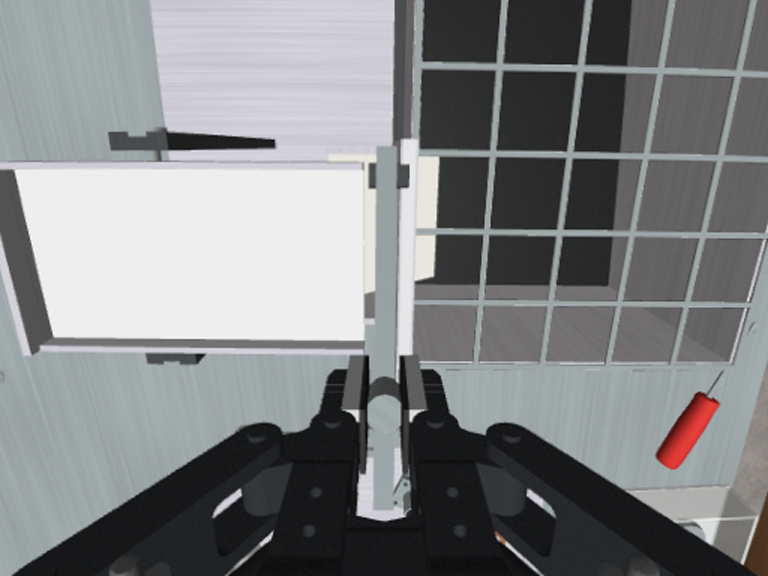

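Request:
apply_moves(
  moves="1 0 -0.05 0 0 0 0; 1 0 -0.1 0 0 0 0; 1 0 -0.1 0 0 0 0; 1 0 -0.1 0 0 0 0; 1 0 -0.1 0 0 0 0; 1 0 -0.1 0 0 0 0; 1 0 -0.1 0 0 0 0; 1 0 -0.1 0 0 0 0; 1 0 -0.1 0 0 0 0; 1 0 -0.1 0 0 0 0; 1 0 -0.08 0 0 0 0; 1 0 -0.02 0 0 0 0",
)

```text
t: 8.7
eef_pos: [0.543, 0.2371, 0.2748]
tool_rot: [0.001, 1.0, -0.017, 0.002]
contact_force: [9.3, -2.5, -3.1]
gripper_width: 0.123
```

Request:
apply_moves(
  moves="1 0 -0.02 0 0 0 0; 1 0 0 0 0 0 0; 1 0 0 0 0 0 0",
)

```text
t: 8.95
eef_pos: [0.5431, 0.2383, 0.2748]
tool_rot: [0.001, 1.0, -0.018, 0.002]
contact_force: [9.9, -0.8, -5.1]
gripper_width: 0.129
```

```bash
python3 - <<'E'
from h import *
p=shot('wrist'); save(p,'w6.png')
p=shot('scene'); save(p,'s6.png')
plan([0.5375,0.0975,0.247],-1.9)
E
```

```text
t 9.05 cur [0.5431 0.2383 0.2748] yaw -2.01 zaxis [ 0.0032 -0.0015 -1.    ] w 0.123 F [ 9.2  0.1 -4.1]
turn rz units total -0.03  shift units tot [-0.007  1.174  0.231] rows>= 4
```

View pics/w6.png

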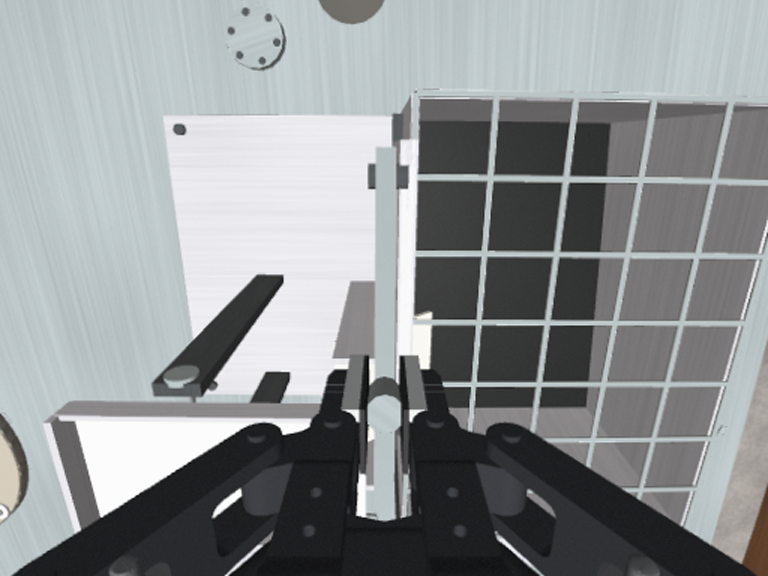

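View pics/s6.png

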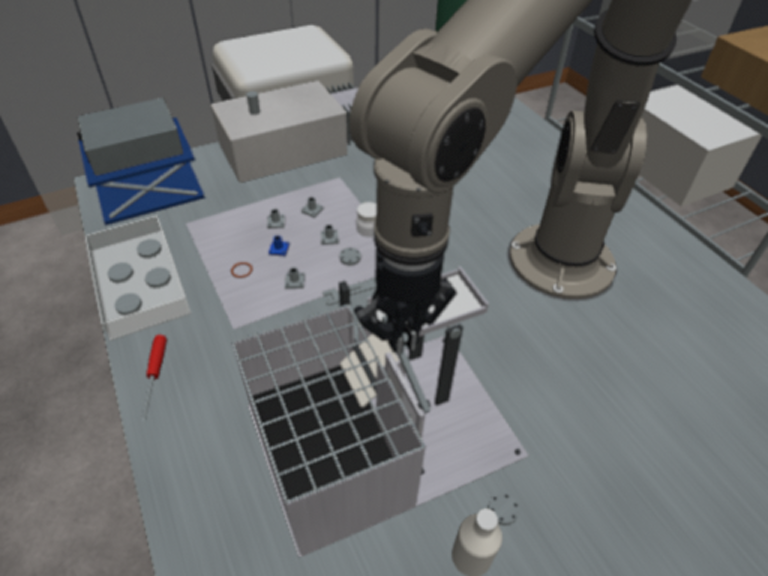

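Request:
apply_moves(
  moves="1 0 -0.02 0 0 0 0; 1 0 -0.015 0 0 0 0; 1 0 -0.015 0 0 0 0; 1 0 0 0 0 0 0",
)

```text
t: 9.38
eef_pos: [0.5433, 0.2434, 0.2749]
tool_rot: [0.001, 1.0, -0.018, 0.001]
contact_force: [7.5, -2.9, -3.3]
gripper_width: 0.123
```

Request:
apply_moves(
  moves="1 0 -0.015 0 0 0 0; 1 0 -0.015 0 0 0 0; 1 0 -0.015 0 0 0 0; 1 0 0 0 0 0 0",
)

```text
t: 9.72
eef_pos: [0.5434, 0.2439, 0.2753]
tool_rot: [0.004, 1.0, -0.02, 0.001]
contact_force: [2.1, -14.0, 2.9]
gripper_width: 0.127
```

Request:
apply_moves(
  moves="1 0 0.035 0.025 0 0 0; 1 0 0.02 0.03 0 0 0; 1 0 0.02 0.032 0 0 0; 1 0 0.015 0.033 0 0 0; 1 0 0.015 0.035 0 0 0; 1 0 0.015 0.035 0 0 0; 1 0 0.01 0.035 0 0 0; 1 0 0 0 0 0 0; 1 0 0 0 0 0 0",
)

```text
t: 10.47
eef_pos: [0.5429, 0.2308, 0.2489]
tool_rot: [0.002, 1.0, -0.019, 0.001]
contact_force: [3.1, -9.1, 5.9]
gripper_width: 0.133
```

Request:
apply_moves(
  moves="0 0 0 0 0 0 0; 0 0 0 0 0 0 0; 0 0 0 0 0 0 0; 0 0 0 0 0 0 0; 0 0 0 0 0 0 0; 0 0 0 -0.2 0 0 0; 0 0 0 -0.3 0 0 0; 0 0 0 -0.3 0 0 0; 0 0 0 -0.3 0 0 0; 0 0 0 -0.3 0 0 0; 0 0 0 0 0 0 0",
)

```text
t: 11.38
eef_pos: [0.5439, 0.2356, 0.4236]
tool_rot: [-0.003, 1.0, -0.017, 0.005]
contact_force: [0.8, -0.3, 0.7]
gripper_width: 0.499
```

```bash
python3 - <<'E'
from h import *
p=shot('wrist'); save(p,'w7.png')
s=[.42809,.14604,-.0333]
print('pred open stud top/bar ends',(1.5*proj(p,st2w(s,np.array([[110,85,272],[110,170,242],[110,39,242],[122,196,238],[122,86,238]])/1e3))).round(1))
plan([0.45,0,0.4],-90)
E
```

```text
pred open stud top/bar ends [[377.4 283.9]
 [376.9 156.5]
 [377.8 328.1]
 [393.9 117.8]
 [393.  269.7]]
t 11.43 cur [0.5429 0.2353 0.4202] yaw -1.98 zaxis [ 0.0062  0.0041 -1.    ] w 0.5 F [ 0.4 -0.1 -0.6]
turn rz units total 22.01  shift units tot [1.961 0.775 0.168] rows>= 7
```

View pics/w7.png

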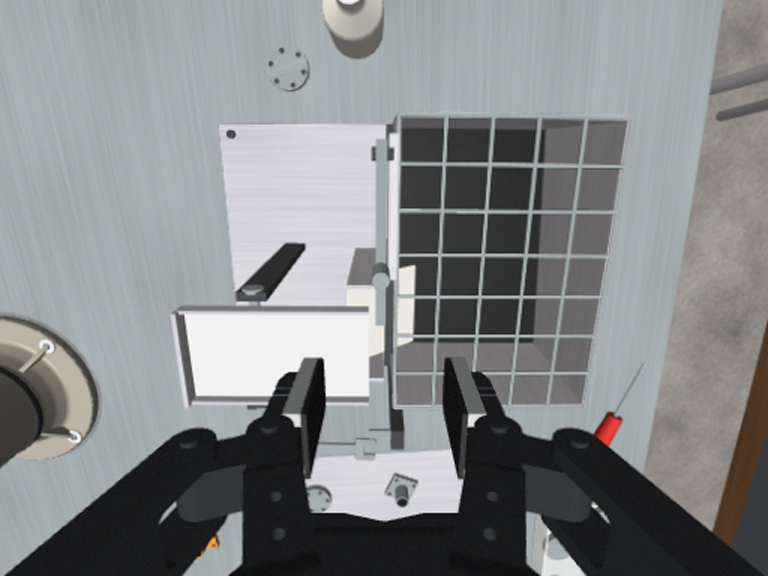

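Request:
apply_moves(
  moves="-0.2 0 0.28 0 0 0 0; -0.2 0 0.29 0 0 0 0; -0.2 0 0.29 0 0 0 0; -0.2 0 0.29 0 0 0 0; -0.2 0 0.29 0 0 0 0; -0.2 0 0.29 0 0 0 0; -0.2 0 0.29 0 0 0 0; -0.2 0 0.29 0 0 0 0; -0.2 0 0.29 0 0 0 0; -0.2 0 0.29 0 0 0 0; -0.2 0 0.29 0 0 0 0; -0.2 0 0.29 0 0 0 0",
)

```text
t: 12.43
eef_pos: [0.5262, -0.1824, 0.4151]
tool_rot: [-0.0, 1.0, -0.017, -0.001]
contact_force: [0.3, 0.1, -0.4]
gripper_width: 0.597
```

Request:
apply_moves(
  moves="-0.2 0 0.28 0 0 0 0.5; -0.2 0 0.29 0 0 0 1; -0.2 0 0.29 0 0 0 1; -0.2 0 0 0 0 0 1; -0.2 0 0 0 0 0 1; -0.2 0 0 0 0 0 1; -0.2 0 0 0 0 0 1; -0.2 0 0 0 0 0 1; -0.2 0 0 0 0 0 1; -0.2 0 0 0 0 0 1; -0.2 0 0 0 0 0 1; -0.2 0 0 0 0 0 1",
)

```text
t: 13.43
eef_pos: [0.5182, -0.2835, 0.4148]
tool_rot: [-0.0, 0.913, -0.408, -0.001]
contact_force: [-0.2, 0.4, -0.4]
gripper_width: 0.594
```

Request:
apply_moves(
  moves="-0.2 0 0 0 0 0 1; -0.2 0 0 0 0 0 1; -0.2 0 0 0 0 0 1; -0.2 0 0 0 0 0 1; -0.2 0 0 0 0 0 1; -0.2 0 0 0 0 0 1; -0.2 0 0 0 0 0 1; -0.2 0 0 0 0 0 1; -0.2 0 0 0 0 0 1; -0.2 0 0 0 0 0 1; -0.2 0 0 0 0 0 0.5; -0.2 0 0 0 0 0 0",
)

```text
t: 14.43
eef_pos: [0.5184, -0.2835, 0.4148]
tool_rot: [-0.0, -0.707, 0.707, 0.001]
contact_force: [0.9, -0.1, -1.4]
gripper_width: 0.6
```

```bash
cat >> h.py <<'E'
def stubs(p):
    "list stub tube-top based positions: use net origin at z=0 + tube colour"
    out=[]
    im=p['image']
    for r in nets.spot_point(p,'stub1'):
        u=np.array(r['location']); x=atz(p,u,0.0)
        i,j=int(np.clip(round(u[1]),2,381)),int(np.clip(round(u[0]),2,509)); c=im[i-2:i+3,j-2:j+3].reshape(-1,3).mean(0).round()
        out.append((x[:2].round(4).tolist(),u.round(1).tolist(),round(r['score'],2),c.tolist()))
    return out
E
python3 - <<'E'
from h import *
p=shot('wrist'); save(p,'w8.png')
for r in stubs(p): print(r)
plan([0.52,-0.28,0.4],-90)
print(bot.get_obs()['q'].round(2))
E
```

```text
([0.5607, -0.2968], [264.3, 118.5], 0.95, [50.0, 75.0, 128.0])
([0.563, -0.1898], [206.3, 117.3], 0.74, [81.0, 85.0, 85.0])
([0.5338, -0.3981], [318.2, 133.3], 0.73, [65.0, 67.0, 68.0])
([0.4433, -0.287], [258.8, 179.8], 0.7, [81.0, 85.0, 84.0])
([0.2308, -0.2779], [254.4, 273.0], 0.58, [113.0, 62.0, 28.0])
([0.4363, -0.4015], [316.7, 183.2], 0.57, [71.0, 74.0, 74.0])
t 14.53 cur [ 0.5184 -0.2837  0.4152] yaw -89.91 zaxis [-1.3e-03  4.0e-04 -1.0e+00] w 0.599 F [-0.1  0.6 -0.4]
turn rz units total 0.02  shift units tot [-0.031 -0.014  0.127] rows>= 1
[-0.48  0.44  1.28  1.55 -0.42  1.47 -0.75]
```

View pics/w8.png

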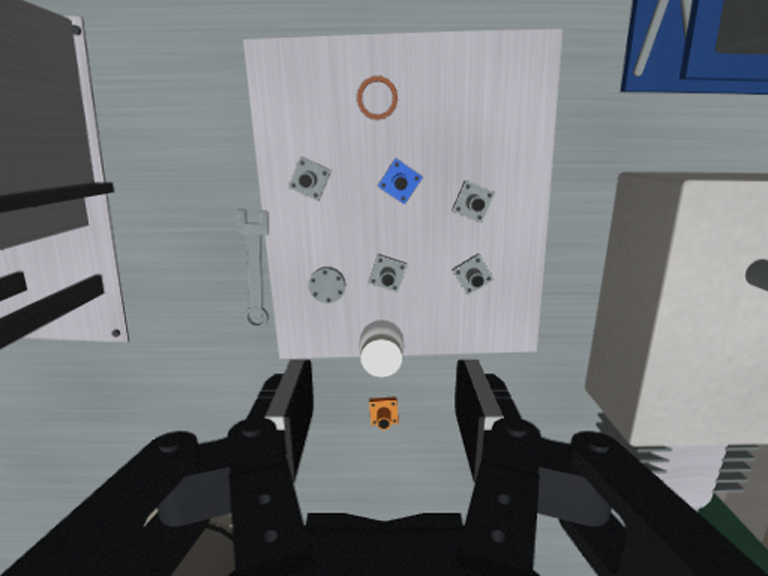

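```bash
cat >> h.py <<'E'
def tops(p,verbose=True):
    res=[]
    g=cv2.cvtColor(p['image'],cv2.COLOR_RGB2GRAY)
    for r in nets.spot_point(p,'stub1'):
        u=np.array(r['location']); x=atz(p,u,0.0)
        if r['score']<.3: continue
        v=proj(p,[x+[0,0,.036]])[0]
        rad=max(4,np.linalg.norm(proj(p,[x+[0.012,0,.036]])[0]-v))
        yy,xx=np.mgrid[:g.shape[0],:g.shape[1]]
        w=(np.hypot(xx-v[0],yy-v[1])<rad*1.3)
        t=np.percentile(g[w],5)+12 if w.any() else 0
        m=w&(g<=t)
        if m.sum()<3: continue
        c=np.array([xx[m].mean(),yy[m].mean()]); X=atz(p,c,.036)
        pat=p['image'][np.hypot(xx-u[0],yy-u[1])<8].astype(float).mean(0); 
        sat=pat.max()-pat.min()
        res.append((X[:2].round(4),c.round(1),round(r['score'],2),'BLUE/ORANGE' if sat>25 else 'grey'))
        if verbose: print(X[:2].round(4),'net0',x[:2].round(4),'px',c.round(1),round(r['score'],2),'sat',round(sat), 'GREY' if sat<25 else 'COL')
    return res
E
python3 - <<'E'
from h import *
p=shot('wrist'); tops(p)
plan([0.563,-0.19,0.20],-90)
E
```

```text
[ 0.2324 -0.2806] net0 [ 0.2324 -0.2769] px [255.1 282.2] 0.94 sat 107 COL
[ 0.4406 -0.2857] net0 [ 0.4433 -0.2879] px [258.  186.5] 0.9 sat 6 GREY
[ 0.5571 -0.3002] net0 [ 0.5559 -0.3006] px [266.7 122.2] 0.79 sat 93 COL
[ 0.439  -0.3968] net0 [ 0.4406 -0.4   ] px [317.8 187.4] 0.78 sat 6 GREY
[ 0.5609 -0.1906] net0 [ 0.5628 -0.1864] px [203.4 119.9] 0.69 sat 6 GREY
[ 0.5327 -0.3912] net0 [ 0.5361 -0.3924] px [318.1 136.6] 0.59 sat 6 GREY
t 14.63 cur [ 0.5184 -0.2839  0.4157] yaw -89.92 zaxis [-5.e-04  4.e-04 -1.e+00] w 0.601 F [-1.   0.3 -0.4]
turn rz units total 0.02  shift units tot [-0.782 -0.372  1.797] rows>= 7
```

Request:
apply_moves(
  moves="-0.2 -0.097 -0.044 0.27 0 0 0; -0.2 -0.097 -0.044 0.28 0 0 0; -0.2 -0.097 -0.044 0.28 0 0 0; -0.2 -0.097 -0.044 0.28 0 0 0; -0.2 -0.097 -0.044 0.28 0 0 0; -0.2 -0.097 -0.044 0.28 0 0 0; -0.2 -0.097 -0.044 0.28 0 0 0; -0.2 -0.097 -0.044 0.26 0 0 0; -0.2 0 0 0 0 0 0; -0.2 0 0 0 0 0 0; -0.2 0 0 0 0 0 0",
)

```text
t: 15.55
eef_pos: [0.5611, -0.1926, 0.1528]
tool_rot: [0.0, -0.707, 0.707, -0.001]
contact_force: [0.0, -1.2, 0.4]
gripper_width: 0.605
```

```bash
python3 - <<'E'
from h import *
p=shot('wrist'); save(p,'w9.png'); tops(p)
plan([0.5609,-0.1906,0.014],-90)
print(bot.get_obs()['q'].round(2))
E
```

```text
[ 0.439  -0.3967] net0 [ 0.444 -0.397] px [448.  297.5] 0.9 sat 6 GREY
[ 0.533  -0.3914] net0 [ 0.5329 -0.3925] px [462.9 216.4] 0.85 sat 4 GREY
[ 0.5605 -0.1904] net0 [ 0.5624 -0.1894] px [255.7 189.4] 0.77 sat 4 GREY
[ 0.4372 -0.2837] net0 [ 0.4382 -0.2837] px [343.5 300.1] 0.64 sat 2 GREY
[ 0.5616 -0.2949] net0 [ 0.5597 -0.2976] px [368.1 188.2] 0.55 sat 90 COL
t 15.65 cur [ 0.5614 -0.1929  0.1533] yaw -90.07 zaxis [ 0.0035 -0.0014 -1.    ] w 0.601 F [ 0.4 -0.1  1. ]
turn rz units total -0.02  shift units tot [-0.019  0.004  1.161] rows>= 4
[-0.5   0.66  1.05  1.88 -0.68  1.01 -0.72]
```

View pics/w9.png

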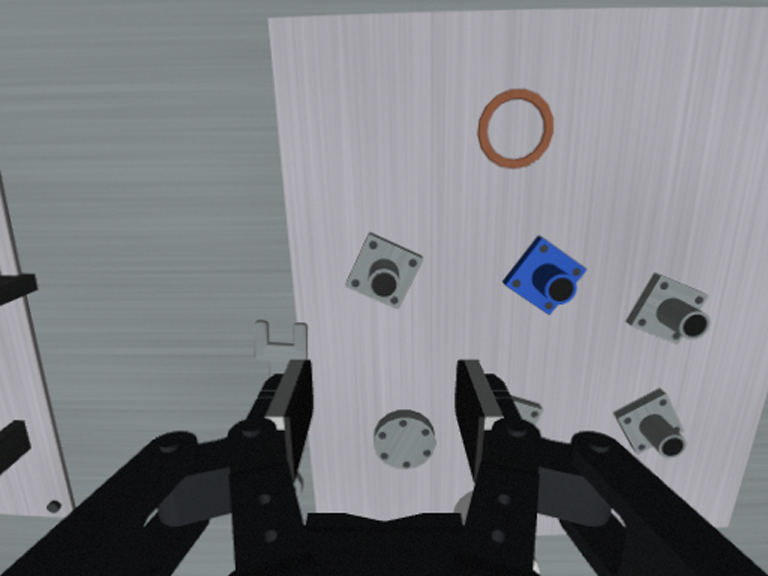

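Request:
apply_moves(
  moves="-0.2 -0.02 0.005 0.25 0 0 0; -0.2 0 0 0.25 0 0 0; -0.2 0 0 0.25 0 0 0; -0.2 0 0 0.25 0 0 0; -0.2 0 0 0.15 0 0 0; -0.2 0 0 0 0 0 0; -0.2 0 0 0 0 0 0; -0.2 0 0 0 0 0 0",
)

```text
t: 16.32
eef_pos: [0.5614, -0.1898, 0.0151]
tool_rot: [0.001, -0.707, 0.707, -0.002]
contact_force: [-0.1, -0.3, 0.8]
gripper_width: 0.6
```

Request:
apply_moves(
  moves="1 0 0 0 0 0 0; 1 0 0 0 0 0 0; 1 0 0 0 0 0 0; 1 0 0 0 0 0 0; 1 0 0 0 0 0 0; 1 0 0 0 0 0 0; 1 0 0 0 0 0 0",
  force=70,
)

```text
t: 16.9
eef_pos: [0.5611, -0.1889, 0.0144]
tool_rot: [-0.001, 0.707, -0.707, 0.001]
contact_force: [-0.6, 0.3, 7.1]
gripper_width: 0.204
```

```bash
python3 - <<'E'
from h import *
p=shot('wrist'); save(p,'w10.png')
plan([0.5609,-0.1906,0.014],-90)
E
```

```text
t 16.95 cur [ 0.5611 -0.1889  0.0143] yaw -89.98 zaxis [ 2.2e-03 -2.0e-04 -1.0e+00] w 0.214 F [-0.7  0.7  6.3]
turn rz units total 0.0  shift units tot [0.014 0.001 0.003] rows>= 1
```

View pics/w10.png

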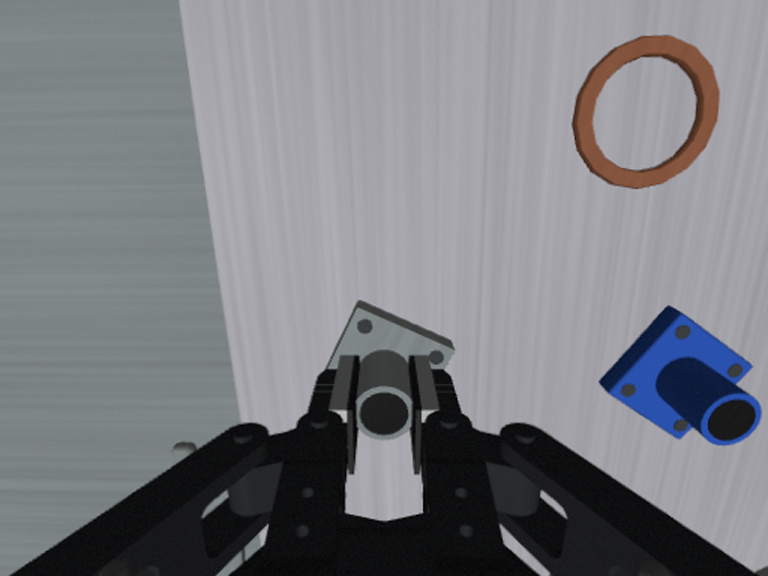

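Request:
apply_moves(
  moves="1 0 0 -0.15 0 0 0; 1 0 0 -0.28 0 0 0; 1 0 0 -0.28 0 0 0; 1 0 0 -0.28 0 0 0; 1 0 0 -0.28 0 0 0; 1 0 0 -0.28 0 0 0; 1 0 0 -0.28 0 0 0; 1 0 0 -0.28 0 0 0; 1 0 0 -0.28 0 0 0; 1 0 0 -0.25 0 0 0",
)

```text
t: 17.78
eef_pos: [0.5597, -0.1887, 0.332]
tool_rot: [0.001, -0.707, 0.707, -0.0]
contact_force: [1.1, -0.7, -1.7]
gripper_width: 0.207
```

Request:
apply_moves(
  moves="1 -0.2 0.04 0 0 0 0; 1 -0.27 0.06 0 0 0 0; 1 -0.27 0.06 0 0 0 0; 1 -0.27 0.06 0 0 0 0; 1 -0.27 0.06 0 0 0 0; 1 -0.27 0.06 0 0 0 0; 1 -0.27 0.06 0 0 0 0; 1 -0.27 0.06 0 0 0 0; 1 -0.27 0.06 0 0 0 0; 1 -0.27 0.06 0 0 0 0; 1 -0.14 0.03 0 0 0 0; 1 0 0 0 0 0 0",
)

```text
t: 18.78
eef_pos: [0.4854, 0.149, 0.3293]
tool_rot: [0.0, 0.71, -0.704, -0.001]
contact_force: [-0.4, -0.8, -2.1]
gripper_width: 0.21
```

```bash
python3 - <<'E'
from h import *
p=shot('wrist'); save(p,'w11.png')
print([(np.round(r['location']).tolist(),round(r['score'],2),atz(p,r['location'],.215).round(4)) for r in nets.spot_point(p,'tray_spot')])
print(bot.get_obs()['q'].round(2))
plan([0.4881,0.144,0.2325],-91.9)
E
```

```text
[([262.0, 185.0], 0.9, array([0.4898, 0.1459, 0.215 ]))]
[-1.54  0.32  1.42  1.87 -0.34  1.24 -1.58]
t 18.88 cur [0.4864 0.144  0.3296] yaw -89.9 zaxis [-4.e-04 -0.e+00 -1.e+00] w 0.199 F [ 0.1 -0.5 -1.3]
turn rz units total 0.5  shift units tot [-0.    -0.014  0.809] rows>= 3
```

View pics/w11.png

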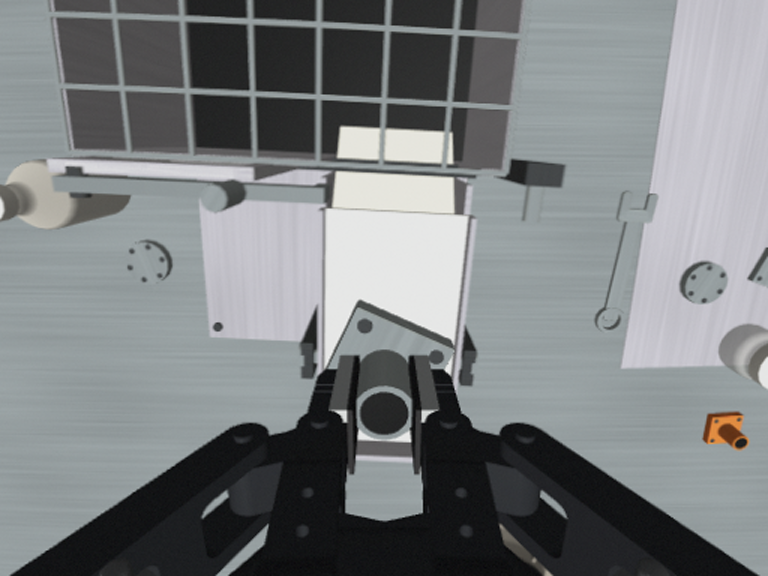

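Request:
apply_moves(
  moves="1 0 -0.01 0.2 0 0 0.25; 1 0 0 0.2 0 0 0.25; 1 0 0 0.2 0 0 0; 1 0 0 0.1 0 0 0; 1 0 0 0.06 0 0 0; 1 0 0 0.03 0 0 0; 1 0 0 0 0 0 0; 1 0 0 0 0 0 0",
)

```text
t: 19.55
eef_pos: [0.4888, 0.1436, 0.2358]
tool_rot: [0.001, -0.695, 0.719, -0.0]
contact_force: [0.7, -0.1, -1.1]
gripper_width: 0.206
```

```bash
python3 - <<'E'
from h import *
print(bot.get_obs()['q'].round(2))
plan([0.4881,0.144,0.2305],-91.9)
E
```

```text
[-1.37  0.42  1.26  1.99 -0.47  1.06 -1.51]
t 19.55 cur [0.4888 0.1436 0.2358] yaw -92.02 zaxis [ 1.4e-03  5.0e-04 -1.0e+00] w 0.206 F [ 0.7 -0.1 -1.1]
turn rz units total -0.03  shift units tot [-0.004  0.006  0.044] rows>= 1
```

Request:
apply_moves(
  moves="1 0 0 0.025 0 0 0; 1 0 0 0.02 0 0 0; 1 0 0 0 0 0 0; 1 0 0 0 0 0 0",
)

```text
t: 19.88
eef_pos: [0.488, 0.1439, 0.2296]
tool_rot: [0.0, -0.695, 0.719, 0.0]
contact_force: [0.8, -0.8, -0.9]
gripper_width: 0.209
```

Request:
apply_moves(
  moves="-0.3 0 0 0 0 0 0; -0.3 0 0 0 0 0 0; -0.3 0 0 0 0 0 0; -0.3 0 0 0 0 0 0; -0.3 0 0 0 0 0 0; -0.3 0 0 0 0 0 0; -0.3 0 0 0 0 0 0; -0.3 0 0 0 0 0 0; -0.3 0 0 0 0 0 0; -0.3 0 0 0 0 0 0; -0.3 0 0 0 0 0 0",
)

```text
t: 20.8
eef_pos: [0.488, 0.1438, 0.2295]
tool_rot: [-0.0, -0.695, 0.719, -0.0]
contact_force: [-0.4, 0.2, 0.4]
gripper_width: 0.653
```

```bash
python3 - <<'E'
from h import *
p=shot('wrist'); save(p,'w12.png')
plan([0.4881,0.144,0.2305],-91.9)
E
```

```text
t 20.85 cur [0.488  0.1438 0.2295] yaw -91.98 zaxis [-0.  0. -1.] w 0.646 F [ 0.7  0.9 -0.9]
turn rz units total -0.02  shift units tot [-0.001 -0.001 -0.008] rows>= 1
```

View pics/w12.png

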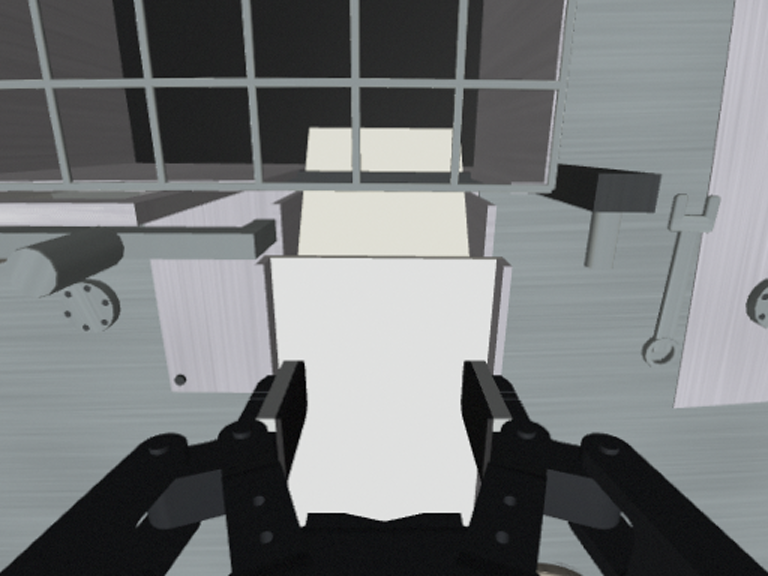

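Request:
apply_moves(
  moves="-0.2 0 0 -0.2 0 0 0; -0.2 0 0 -0.25 0 0 0; -0.2 0 0 -0.15 0 0 0; -0.2 0.2 0.03 0 0 0 -0.25; -0.2 0.26 0.03 0 0 0 -0.25; -0.2 0.26 0.03 0 0 0 0; -0.2 0.26 0.03 0 0 0 0; -0.2 0.26 0.03 0 0 0 0; -0.2 0.26 0.03 0 0 0 0; -0.2 0.26 0.03 0 0 0 0; -0.2 0.26 0.03 0 0 0 0; -0.2 0.26 0.03 0 0 0 0",
)

```text
t: 21.85
eef_pos: [0.4539, -0.1308, 0.3016]
tool_rot: [-0.001, 0.707, -0.707, -0.0]
contact_force: [0.8, -0.1, 0.3]
gripper_width: 0.603
```

Request:
apply_moves(
  moves="-0.2 0.26 0.03 0 0 0 0; -0.2 0.26 0.03 0 0 0 0; -0.2 0.26 0.03 0 0 0 0; -0.2 0.26 0.03 0 0 0 0; -0.2 0.26 0.03 0.1 0 0 0; -0.2 0 0 0.25 0 0 0; -0.2 0 0 0.25 0 0 0; -0.2 0 0 0.25 0 0 0; -0.2 0 0 0.25 0 0 0; -0.2 0 0 0.15 0 0 0; -0.2 0 0 0 0 0 0; -0.2 0 0 0 0 0 0",
)

```text
t: 22.85
eef_pos: [0.4358, -0.2857, 0.1513]
tool_rot: [-0.001, -0.707, 0.707, 0.001]
contact_force: [1.1, 0.1, 1.4]
gripper_width: 0.6
```

```bash
python3 - <<'E'
from h import *
p=shot('wrist'); save(p,'w13.png'); tops(p)
print(bot.get_obs()['q'].round(2))
plan([0.44,-0.2855,0.0145],-90)
p=shot('scene'); save(p,'s13.png')
E
```

```text
[ 0.556  -0.2997] net0 [ 0.5583 -0.3004] px [276.2  45. ] 0.87 sat 37 COL
[ 0.2318 -0.2751] net0 [ 0.2318 -0.2751] px [248.5 358.5] 0.84 sat 106 COL
[ 0.4392 -0.3968] net0 [ 0.4404 -0.3951] px [378.9 185.4] 0.77 sat 4 GREY
[ 0.5331 -0.3913] net0 [ 0.5317 -0.3921] px [386.6  76.2] 0.7 sat 3 GREY
[ 0.4409 -0.2856] net0 [ 0.4405 -0.2844] px [258.2 183.6] 0.69 sat 3 GREY
[-0.29  0.49  0.98  2.04 -0.53  0.89 -0.58]
t 22.95 cur [ 0.4371 -0.2864  0.1528] yaw -90.0 zaxis [ 0.0018 -0.0011 -1.    ] w 0.601 F [0.8 0.6 0.8]
turn rz units total 0.0  shift units tot [-0.007 -0.024  1.153] rows>= 4
```

View pics/w13.png

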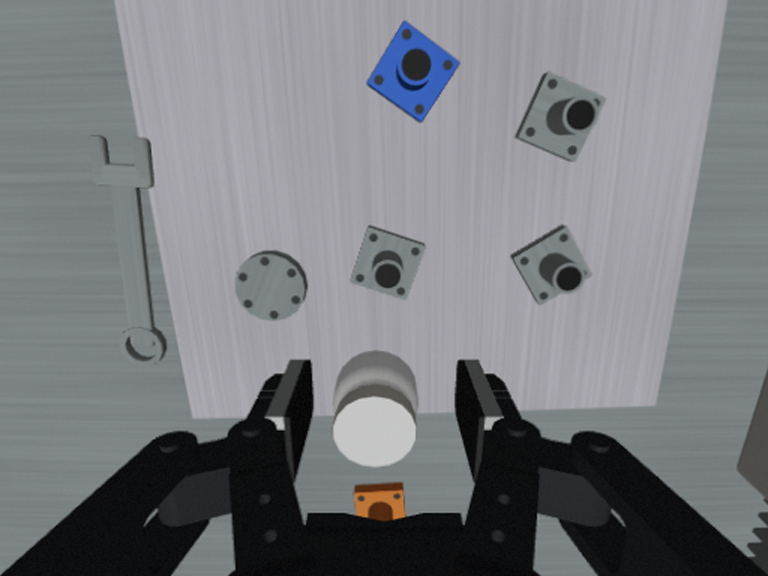

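View pics/s13.png

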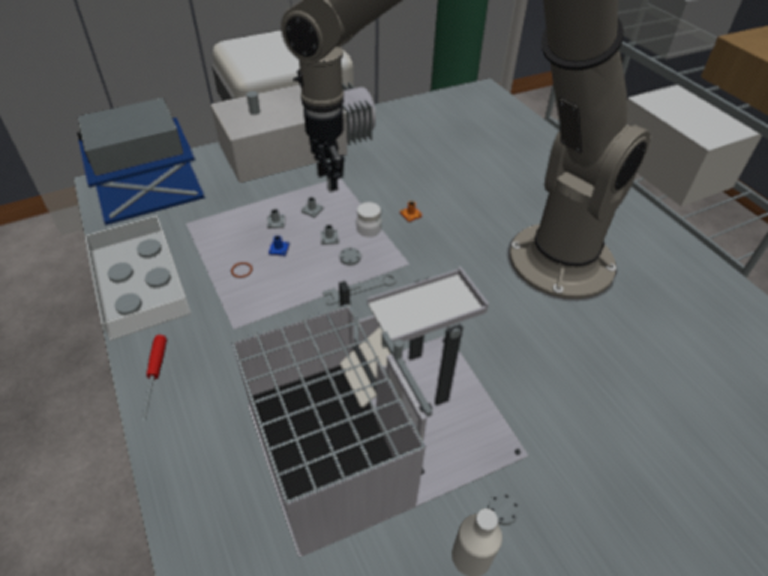

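Request:
apply_moves(
  moves="-0.2 -0.005 -0.03 0.25 0 0 0; -0.2 0 0 0.25 0 0 0; -0.2 0 0 0.25 0 0 0; -0.2 0 0 0.25 0 0 0; -0.2 0 0 0.15 0 0 0; -0.2 0 0 0 0 0 0; -0.2 0 0 0 0 0 0; -0.2 0 0 0 0 0 0",
)

```text
t: 23.67
eef_pos: [0.4412, -0.2858, 0.0152]
tool_rot: [-0.0, 0.707, -0.707, 0.001]
contact_force: [-0.4, -0.4, 0.1]
gripper_width: 0.599
```

Request:
apply_moves(
  moves="1 0 0 0 0 0 0; 1 0 0 0 0 0 0; 1 0 0 0 0 0 0; 1 0 0 0 0 0 0; 1 0 0 0 0 0 0; 1 0 0 0 0 0 0; 1 0 0 0 0 0 0",
)

```text
t: 24.25
eef_pos: [0.4409, -0.2854, 0.0148]
tool_rot: [-0.001, 0.707, -0.707, 0.001]
contact_force: [-0.1, 1.6, 9.2]
gripper_width: 0.208
```

```bash
python3 - <<'E'
from h import *
p=shot('wrist'); save(p,'w14.png',1)
p=shot('top'); im=cv2.cvtColor(p['image'],cv2.COLOR_RGB2BGR)
cv2.imwrite('pics/t14.png',cv2.resize(im[70:240,120:300],None,fx=4,fy=3.5,interpolation=cv2.INTER_CUBIC))
plan([0.488,0.144,0.30],-90)
E
```

```text
t 24.35 cur [ 0.4409 -0.2854  0.0148] yaw -89.98 zaxis [ 2.2e-03 -3.0e-04 -1.0e+00] w 0.207 F [-0.7  1.4  8. ]
turn rz units total 0.01  shift units tot [-3.578 -0.393 -2.377] rows>= 14
```

View pics/w14.png

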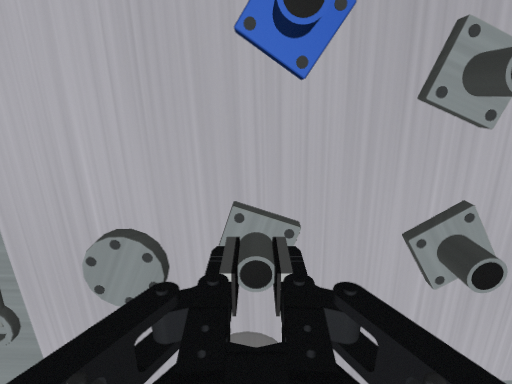

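View pics/t14.png

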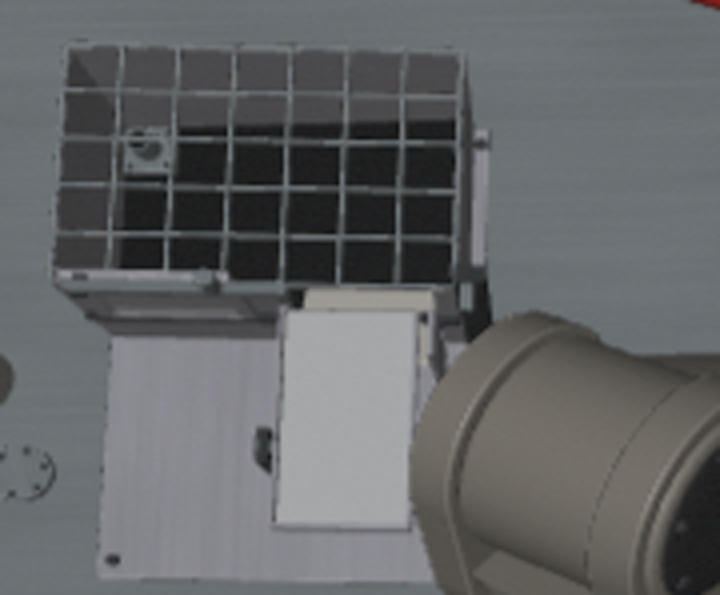

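Request:
apply_moves(
  moves="1 0 0 -0.15 0 0 0; 1 0 0 -0.29 0 0 0; 1 0 0 -0.29 0 0 0; 1 0 0 -0.29 0 0 0; 1 0 0 -0.29 0 0 0; 1 0 0 -0.29 0 0 0; 1 0 0 -0.29 0 0 0; 1 0 0 -0.29 0 0 0; 1 -0.15 -0.02 -0.24 0 0 0; 1 -0.26 -0.03 0 0 0 0; 1 -0.26 -0.03 0 0 0 0; 1 -0.26 -0.03 0 0 0 0",
)

```text
t: 25.35
eef_pos: [0.4527, -0.1725, 0.3041]
tool_rot: [0.001, -0.707, 0.708, 0.0]
contact_force: [1.0, 0.2, -1.4]
gripper_width: 0.207
```

Request:
apply_moves(
  moves="1 -0.26 -0.03 0 0 0 0; 1 -0.26 -0.03 0 0 0 0; 1 -0.26 -0.03 0 0 0 0; 1 -0.26 -0.03 0 0 0 0; 1 -0.26 -0.03 0 0 0 0; 1 -0.26 -0.03 0 0 0 0; 1 -0.26 -0.03 0 0 0 0; 1 -0.26 -0.03 0 0 0 0; 1 -0.26 -0.03 0 0 0 0; 1 -0.24 -0.02 0 0 0 0; 1 0 0 0 0 0 0; 1 0 0 0 0 0 0",
)

```text
t: 26.35
eef_pos: [0.4874, 0.1377, 0.3036]
tool_rot: [0.001, 0.708, -0.706, 0.0]
contact_force: [1.0, -0.5, -1.6]
gripper_width: 0.205
```

```bash
python3 - <<'E'
from h import *
p=shot('wrist'); save(p,'w15.png',1)
print(bot.get_obs()['q'].round(2))
plan([0.488,0.144,0.23],-91.9)
E
```

```text
[-1.44  0.26  1.26  1.91 -0.27  1.16 -1.64]
t 26.4 cur [0.4874 0.1359 0.3037] yaw -89.96 zaxis [-7.e-04 -7.e-04 -1.e+00] w 0.208 F [-0.  -0.5 -2.1]
turn rz units total 0.49  shift units tot [-0.068 -0.003  0.614] rows>= 2
```

View pics/w15.png

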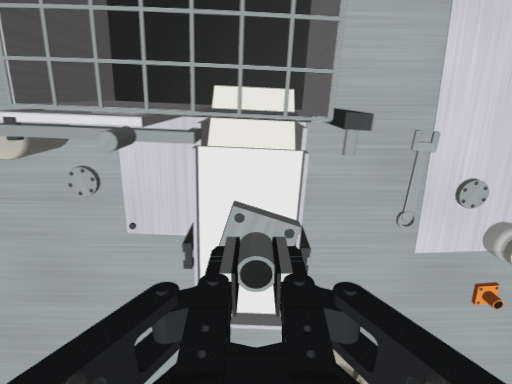

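Stub held over the tray, centred once I shift about 8 mm to +y.

Request:
apply_moves(
  moves="1 -0.04 0 0.15 0 0 0.25; 1 -0.03 0 0.2 0 0 0.25; 1 0 0 0.15 0 0 0; 1 0 0 0.08 0 0 0; 1 0 0 0.03 0 0 0; 1 0 0 0 0 0 0; 1 0 0 0 0 0 0; 1 0 0 0 0 0 0",
)

```text
t: 27.07
eef_pos: [0.4887, 0.1444, 0.2318]
tool_rot: [0.001, -0.695, 0.719, -0.0]
contact_force: [-0.1, -0.7, -1.5]
gripper_width: 0.206
```

```bash
python3 - <<'E'
from h import *
plan([0.488,0.144,0.23],-91.9)
E
```

```text
t 27.07 cur [0.4887 0.1444 0.2318] yaw -92.02 zaxis [ 0.0016  0.0011 -1.    ] w 0.206 F [-0.1 -0.7 -1.5]
turn rz units total -0.03  shift units tot [0.004 0.006 0.015] rows>= 1
```

Request:
apply_moves(
  moves="1 0 0 0.015 0 0 0; 1 0 0 0 0 0 0; -0.3 0 0 0 0 0 0; -0.3 0 0 0 0 0 0; -0.3 0 0 0 0 0 0; -0.3 0 0 0 0 0 0; -0.3 0 0 0 0 0 0; -0.3 0 0 0 0 0 0; -0.3 0 0 0 0 0 0; -0.3 0 0 0 0 0 0; -0.3 0 0 0 0 0 0; -0.3 0 0 0 0 0 0",
)

```text
t: 28.07
eef_pos: [0.4879, 0.1446, 0.2289]
tool_rot: [-0.0, -0.695, 0.719, 0.0]
contact_force: [-0.1, -0.2, -0.6]
gripper_width: 0.649
```

```bash
python3 - <<'E'
from h import *
p=shot('wrist'); save(p,'w16.png',1)
plan([0.533,-0.391,0.30],-90)
E
```

```text
t 28.12 cur [0.4879 0.1446 0.2289] yaw -91.99 zaxis [-0.  0. -1.] w 0.65 F [-0.2 -0.3 -0.2]
turn rz units total -0.5  shift units tot [ 4.464 -0.376 -0.593] rows>= 14
```

View pics/w16.png

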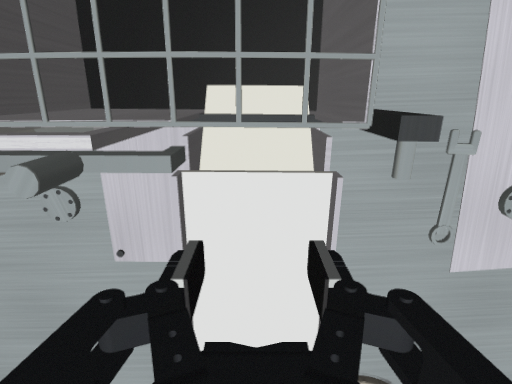

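Request:
apply_moves(
  moves="-0.2 0 0 -0.2 0 0 0; -0.2 0 0 -0.25 0 0 0; -0.2 0 0 -0.15 0 0 0; -0.2 0.2 -0.02 0 0 0 -0.25; -0.2 0.27 -0.02 0 0 0 -0.25; -0.2 0.27 -0.02 0 0 0 0; -0.2 0.27 -0.02 0 0 0 0; -0.2 0.27 -0.02 0 0 0 0; -0.2 0.27 -0.02 0 0 0 0; -0.2 0.27 -0.02 0 0 0 0; -0.2 0.27 -0.02 0 0 0 0; -0.2 0.27 -0.02 0 0 0 0",
)

```text
t: 29.12
eef_pos: [0.5081, -0.1401, 0.3009]
tool_rot: [-0.0, 0.707, -0.707, -0.0]
contact_force: [0.7, -0.3, 1.2]
gripper_width: 0.605
```

Request:
apply_moves(
  moves="-0.2 0.27 -0.02 0 0 0 0; -0.2 0.27 -0.02 0 0 0 0; -0.2 0.27 -0.02 0 0 0 0; -0.2 0.27 -0.02 0 0 0 0; -0.2 0.27 -0.02 0 0 0 0; -0.2 0.27 -0.03 0 0 0 0; -0.2 0.27 -0.03 0 0 0 0; -0.2 0.21 -0.03 0.1 0 0 0; -0.2 0 0 0.28 0 0 0; -0.2 0 0 0.28 0 0 0; -0.2 0 0 0.28 0 0 0; -0.2 0 0 0.28 0 0 0",
)

```text
t: 30.12
eef_pos: [0.531, -0.3908, 0.1528]
tool_rot: [-0.0, 0.707, -0.707, 0.0]
contact_force: [0.5, -0.3, 0.9]
gripper_width: 0.604
```

Request:
apply_moves(
  moves="-0.2 0 0 0 0 0 0; -0.2 0 0 0 0 0 0; -0.2 0 0 0 0 0 0",
)

```text
t: 30.37
eef_pos: [0.5316, -0.3917, 0.1564]
tool_rot: [0.0, 0.707, -0.707, 0.001]
contact_force: [0.5, -0.5, 0.9]
gripper_width: 0.6
```

```bash
python3 - <<'E'
from h import *
p=shot('wrist'); save(p,'w17.png',1); tops(p)
print(bot.get_obs()['q'].round(2))
plan([0.533,-0.391,0.0145],-90)
E
```

```text
[ 0.5639 -0.3094] net0 [ 0.5568 -0.2983] px [167.1 153.5] 0.79 sat 55 COL
[ 0.4392 -0.3966] net0 [ 0.4407 -0.3967] px [262.5 273. ] 0.62 sat 5 GREY
[ 0.5327 -0.3913] net0 [ 0.5321 -0.3917] px [257.6 186.5] 0.58 sat 3 GREY
[-0.05  0.69  0.89  1.7  -0.61  1.04 -0.52]
t 30.47 cur [ 0.5321 -0.3919  0.1572] yaw -89.99 zaxis [ 0.0032 -0.0023 -1.    ] w 0.608 F [0.5 0.1 0. ]
turn rz units total 0.0  shift units tot [-0.008 -0.008  1.189] rows>= 4
```

View pics/w17.png

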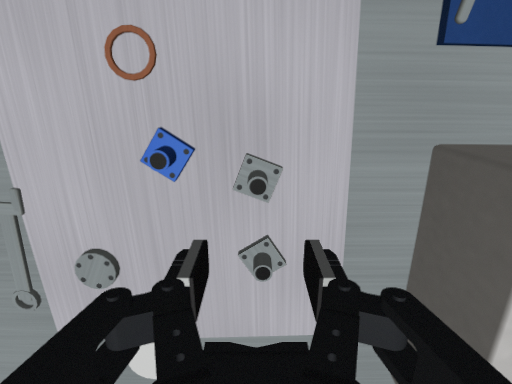

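Request:
apply_moves(
  moves="-0.2 -0.005 -0.005 0.25 0 0 0; -0.2 0 0 0.25 0 0 0; -0.2 0 0 0.25 0 0 0; -0.2 0 0 0.25 0 0 0; -0.2 0 0 0.18 0 0 0; -0.2 0 0 0 0 0 0; -0.2 0 0 0 0 0 0; -0.2 0 0 0 0 0 0",
)

```text
t: 31.13
eef_pos: [0.533, -0.3915, 0.0155]
tool_rot: [-0.0, 0.707, -0.707, 0.002]
contact_force: [0.7, -0.8, 0.7]
gripper_width: 0.603
```

Request:
apply_moves(
  moves="1 0 0 0 0 0 0; 1 0 0 0 0 0 0; 1 0 0 0 0 0 0; 1 0 0 0 0 0 0; 1 0 0 0 0 0 0; 1 0 0 0 0 0 0; 1 0 0 0 0 0 0",
)

```text
t: 31.72
eef_pos: [0.5326, -0.3908, 0.0147]
tool_rot: [-0.0, 0.707, -0.707, 0.001]
contact_force: [-0.2, 1.2, 7.0]
gripper_width: 0.206
```

```bash
python3 - <<'E'
from h import *
p=shot('wrist'); save(p,'w18.png',1)
plan([0.488,0.144,0.30],-90)
E
```

```text
t 31.77 cur [ 0.5326 -0.3908  0.0147] yaw -89.98 zaxis [ 0.0024 -0.0012 -1.    ] w 0.205 F [-0.1  0.8  5.5]
turn rz units total 0.0  shift units tot [-4.457  0.372 -2.378] rows>= 16
```

View pics/w18.png

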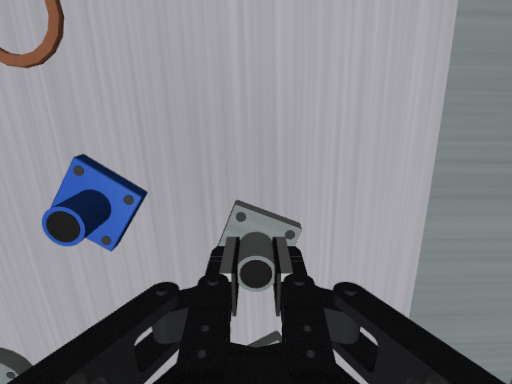

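Request:
apply_moves(
  moves="1 0 0 -0.15 0 0 0; 1 0 0 -0.29 0 0 0; 1 0 0 -0.29 0 0 0; 1 0 0 -0.29 0 0 0; 1 0 0 -0.29 0 0 0; 1 0 0 -0.29 0 0 0; 1 0 0 -0.29 0 0 0; 1 0 0 -0.29 0 0 0; 1 -0.15 0.02 -0.24 0 0 0; 1 -0.27 0.02 0 0 0 0; 1 -0.27 0.02 0 0 0 0; 1 -0.27 0.02 0 0 0 0",
)

```text
t: 32.77
eef_pos: [0.5214, -0.274, 0.3039]
tool_rot: [0.001, -0.707, 0.707, -0.0]
contact_force: [0.8, 1.0, -1.6]
gripper_width: 0.209
```

Request:
apply_moves(
  moves="1 -0.27 0.02 0 0 0 0; 1 -0.27 0.02 0 0 0 0; 1 -0.27 0.02 0 0 0 0; 1 -0.27 0.02 0 0 0 0; 1 -0.27 0.02 0 0 0 0; 1 -0.27 0.02 0 0 0 0; 1 -0.27 0.02 0 0 0 0; 1 -0.27 0.03 0 0 0 0; 1 -0.27 0.03 0 0 0 0; 1 -0.27 0.03 0 0 0 0; 1 -0.27 0.03 0 0 0 0; 1 -0.27 0.03 0 0 0 0",
)

```text
t: 33.77
eef_pos: [0.4863, 0.1152, 0.3035]
tool_rot: [0.0, -0.707, 0.707, 0.001]
contact_force: [1.0, -0.3, -2.4]
gripper_width: 0.206
```

Request:
apply_moves(
  moves="1 -0.25 0.02 0 0 0 0; 1 0 0 0 0 0 0; 1 0 0 0 0 0 0",
)

```text
t: 34.02
eef_pos: [0.4841, 0.1458, 0.3032]
tool_rot: [0.0, 0.709, -0.706, -0.0]
contact_force: [0.4, -0.6, -1.4]
gripper_width: 0.201
```

```bash
python3 - <<'E'
from h import *
p=shot('wrist'); save(p,'w19.png',1)
print(bot.get_obs()['q'].round(2))
plan([0.488,0.144,0.23],-91.9)
E
```

```text
[-1.46  0.27  1.27  1.91 -0.28  1.16 -1.65]
t 34.07 cur [0.4844 0.1439 0.3032] yaw -89.93 zaxis [-4.e-04 -2.e-04 -1.e+00] w 0.206 F [ 0.5 -0.8 -1.6]
turn rz units total 0.49  shift units tot [-0.002 -0.03   0.61 ] rows>= 2
```

View pics/w19.png

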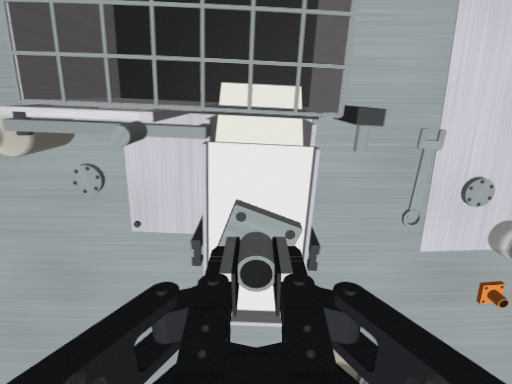

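Request:
apply_moves(
  moves="1 0 -0.02 0.15 0 0 0.25; 1 0 -0.01 0.2 0 0 0.25; 1 0 0 0.15 0 0 0; 1 0 0 0.08 0 0 0; 1 0 0 0.03 0 0 0; 1 0 0 0 0 0 0; 1 0 0 0 0 0 0; 1 0 0 0 0 0 0",
)

```text
t: 34.73
eef_pos: [0.489, 0.1438, 0.2311]
tool_rot: [0.001, -0.695, 0.719, -0.0]
contact_force: [-0.3, 0.3, -2.1]
gripper_width: 0.204
```

Request:
apply_moves(
  moves="1 0 0 0.015 0 0 0; 1 0 0 0 0 0 0",
)

```text
t: 34.9
eef_pos: [0.4886, 0.1441, 0.2288]
tool_rot: [0.001, -0.695, 0.719, -0.0]
contact_force: [0.0, -0.2, -1.2]
gripper_width: 0.205
```

Request:
apply_moves(
  moves="-0.3 0 0 0 0 0 0; -0.3 0 0 0 0 0 0; -0.3 0 0 0 0 0 0; -0.3 0 0 0 0 0 0; -0.3 0 0 0 0 0 0; -0.3 0 0 0 0 0 0; -0.3 0 0 0 0 0 0; -0.3 0 0 0 0 0 0; -0.3 0 0 0 0 0 0; -0.3 0 0 0 0 0 0; -0.3 0 0 0 0 0 0",
)

```text
t: 35.82
eef_pos: [0.4883, 0.1439, 0.2283]
tool_rot: [-0.0, -0.695, 0.719, 0.0]
contact_force: [0.3, -0.1, 0.1]
gripper_width: 0.653
```

```bash
python3 - <<'E'
from h import *
p=shot('wrist'); save(p,'w20.png',1)
plan([0.439,-0.397,0.30],-90)
E
```

```text
t 35.87 cur [0.4883 0.1439 0.2283] yaw -91.99 zaxis [-0. -0. -1.] w 0.65 F [ 0.2 -0.4  0.4]
turn rz units total -0.5  shift units tot [ 4.508  0.411 -0.598] rows>= 14
```

View pics/w20.png

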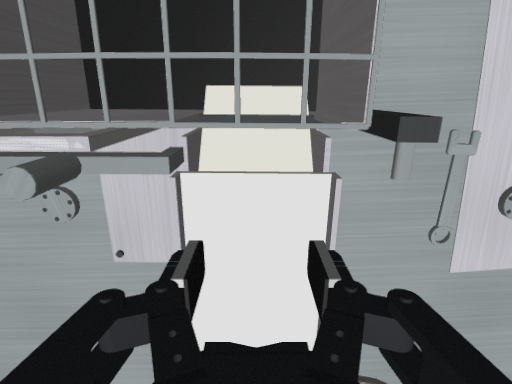

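Request:
apply_moves(
  moves="-0.2 0 0 -0.2 0 0 0; -0.2 0 0 -0.25 0 0 0; -0.2 0 0 -0.15 0 0 0; -0.2 0.2 0.02 0 0 0 -0.25; -0.2 0.27 0.02 0 0 0 -0.25; -0.2 0.27 0.02 0 0 0 0; -0.2 0.27 0.02 0 0 0 0; -0.2 0.27 0.02 0 0 0 0; -0.2 0.27 0.02 0 0 0 0; -0.2 0.27 0.02 0 0 0 0; -0.2 0.27 0.02 0 0 0 0; -0.2 0.27 0.02 0 0 0 0",
)

```text
t: 36.87
eef_pos: [0.465, -0.1405, 0.3004]
tool_rot: [-0.001, 0.707, -0.707, -0.0]
contact_force: [0.8, -0.5, -0.1]
gripper_width: 0.595
```

Request:
apply_moves(
  moves="-0.2 0.27 0.02 0 0 0 0; -0.2 0.27 0.02 0 0 0 0; -0.2 0.27 0.02 0 0 0 0; -0.2 0.27 0.03 0 0 0 0; -0.2 0.27 0.03 0 0 0 0; -0.2 0.27 0.03 0 0 0 0; -0.2 0.27 0.03 0 0 0 0; -0.2 0.25 0.03 0.1 0 0 0; -0.2 0 0 0.28 0 0 0; -0.2 0 0 0.28 0 0 0; -0.2 0 0 0.28 0 0 0; -0.2 0 0 0.28 0 0 0",
)

```text
t: 37.87
eef_pos: [0.44, -0.3963, 0.1523]
tool_rot: [-0.0, -0.707, 0.707, -0.0]
contact_force: [0.3, -0.1, 0.2]
gripper_width: 0.599
```

Request:
apply_moves(
  moves="-0.2 0 0 0 0 0 0; -0.2 0 0 0 0 0 0; -0.2 0 0 0 0 0 0",
)

```text
t: 38.12
eef_pos: [0.4408, -0.3971, 0.1557]
tool_rot: [-0.0, -0.707, 0.707, -0.001]
contact_force: [-0.1, -1.0, -0.1]
gripper_width: 0.598
```

```bash
python3 - <<'E'
from h import *
p=shot('wrist'); save(p,'w21.png',1); tops(p)
print(bot.get_obs()['q'].round(2))
plan([0.439,-0.3967,0.0145],-90)
E
```

```text
[ 0.5552 -0.3073] net0 [ 0.5571 -0.3028] px [149.1  54.6] 0.82 sat 70 COL
[ 0.4391 -0.3967] net0 [ 0.4384 -0.397 ] px [257.6 189.6] 0.78 sat 3 GREY
[-0.03  0.59  0.93  1.87 -0.58  0.97 -0.41]
t 38.22 cur [ 0.4413 -0.3972  0.1563] yaw -89.98 zaxis [ 0.003  -0.0023 -1.    ] w 0.598 F [-0.2 -1.2  0.3]
turn rz units total 0.01  shift units tot [-0.004  0.019  1.181] rows>= 4
```

View pics/w21.png

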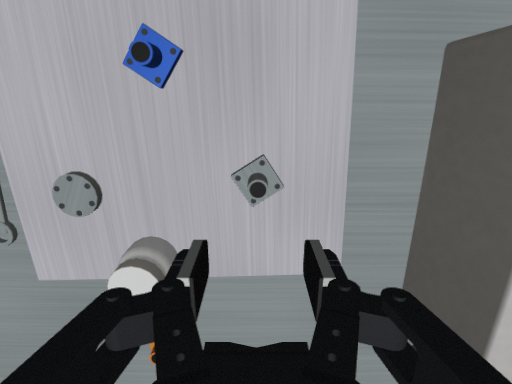

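Request:
apply_moves(
  moves="-0.2 -0.004 0.02 0.25 0 0 0; -0.2 0 0 0.25 0 0 0; -0.2 0 0 0.25 0 0 0; -0.2 0 0 0.25 0 0 0; -0.2 0 0 0.17 0 0 0; -0.2 0 0 0 0 0 0; -0.2 0 0 0 0 0 0; -0.2 0 0 0 0 0 0",
)

```text
t: 38.88
eef_pos: [0.439, -0.3968, 0.0157]
tool_rot: [-0.0, 0.707, -0.707, 0.002]
contact_force: [0.2, -0.3, -0.1]
gripper_width: 0.6
```

Request:
apply_moves(
  moves="1 0 0 0 0 0 0; 1 0 0 0 0 0 0; 1 0 0 0 0 0 0; 1 0 0 0 0 0 0; 1 0 0 0 0 0 0; 1 0 0 0 0 0 0; 1 0 0 0 0 0 0",
)

```text
t: 39.47
eef_pos: [0.4388, -0.3962, 0.0151]
tool_rot: [-0.0, 0.707, -0.707, 0.001]
contact_force: [0.2, 1.2, 7.3]
gripper_width: 0.207
```

```bash
python3 - <<'E'
from h import *
p=shot('wrist'); save(p,'w22.png',1)
plan([0.488,0.144,0.30],-90)
E
```

```text
t 39.52 cur [ 0.4387 -0.3962  0.015 ] yaw -89.98 zaxis [ 0.0022 -0.001  -1.    ] w 0.202 F [-1.1  1.   8.3]
turn rz units total 0.0  shift units tot [-4.502 -0.411 -2.375] rows>= 16
```

View pics/w22.png

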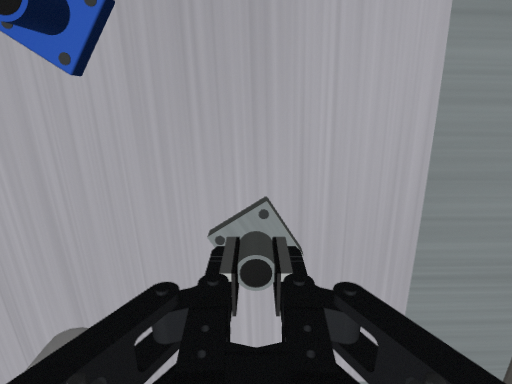

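Request:
apply_moves(
  moves="1 0 0 -0.15 0 0 0; 1 0 0 -0.29 0 0 0; 1 0 0 -0.29 0 0 0; 1 0 0 -0.29 0 0 0; 1 0 0 -0.29 0 0 0; 1 0 0 -0.29 0 0 0; 1 0 0 -0.29 0 0 0; 1 0 0 -0.29 0 0 0; 1 -0.15 -0.02 -0.24 0 0 0; 1 -0.27 -0.02 0 0 0 0; 1 -0.27 -0.02 0 0 0 0; 1 -0.27 -0.02 0 0 0 0",
)

```text
t: 40.52
eef_pos: [0.4469, -0.2793, 0.3042]
tool_rot: [0.001, -0.707, 0.707, -0.0]
contact_force: [1.0, 1.5, -1.4]
gripper_width: 0.204
```

Request:
apply_moves(
  moves="1 -0.27 -0.02 0 0 0 0; 1 -0.27 -0.02 0 0 0 0; 1 -0.27 -0.02 0 0 0 0; 1 -0.27 -0.03 0 0 0 0; 1 -0.27 -0.03 0 0 0 0; 1 -0.27 -0.03 0 0 0 0; 1 -0.27 -0.03 0 0 0 0; 1 -0.27 -0.03 0 0 0 0; 1 -0.27 -0.03 0 0 0 0; 1 -0.27 -0.03 0 0 0 0; 1 -0.27 -0.03 0 0 0 0; 1 -0.27 -0.02 0 0 0 0",
)

```text
t: 41.52
eef_pos: [0.4853, 0.1101, 0.304]
tool_rot: [-0.0, 0.707, -0.707, -0.001]
contact_force: [1.5, 0.0, -1.6]
gripper_width: 0.205
```

Request:
apply_moves(
  moves="1 -0.27 -0.02 0 0 0 0; 1 -0.02 0 0 0 0 0; 1 0 0 0 0 0 0; 1 0 0 0 0 0 0",
)

```text
t: 41.85
eef_pos: [0.4878, 0.1425, 0.3038]
tool_rot: [-0.0, -0.707, 0.707, 0.0]
contact_force: [0.2, -0.7, -1.3]
gripper_width: 0.206
```

```bash
python3 - <<'E'
from h import *
p=shot('wrist'); save(p,'w23.png',1)
print(bot.get_obs()['q'].round(2))
plan([0.488,0.144,0.23],-91.9)
E
```

```text
[-1.43  0.27  1.25  1.91 -0.28  1.16 -1.65]
t 41.9 cur [0.4879 0.1418 0.3039] yaw -90.09 zaxis [-5.e-04  1.e-04 -1.e+00] w 0.201 F [ 0.5 -0.6 -1.7]
turn rz units total 0.45  shift units tot [-0.018 -0.001  0.616] rows>= 2
```

View pics/w23.png

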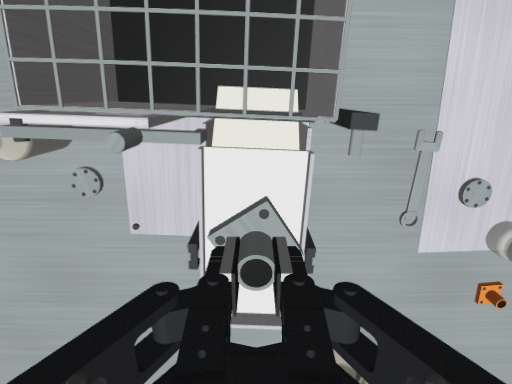

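Request:
apply_moves(
  moves="1 -0.015 0 0.15 0 0 0.25; 1 0 0 0.2 0 0 0.25; 1 0 0 0.15 0 0 0; 1 0 0 0.08 0 0 0; 1 0 0 0.04 0 0 0; 1 0 0 0 0 0 0; 1 0 0 0 0 0 0; 1 0 0 0 0 0 0",
)

```text
t: 42.57
eef_pos: [0.4889, 0.145, 0.2305]
tool_rot: [0.001, -0.695, 0.719, -0.0]
contact_force: [-0.3, 0.2, -1.9]
gripper_width: 0.204
```

Request:
apply_moves(
  moves="1 0 0 0.005 0 0 0; 1 0 0 0 0 0 0",
)

```text
t: 42.73
eef_pos: [0.4886, 0.1454, 0.2295]
tool_rot: [0.001, -0.695, 0.719, -0.0]
contact_force: [1.0, 0.5, -0.1]
gripper_width: 0.206
```

Request:
apply_moves(
  moves="-0.3 0 0 0 0 0 0; -0.3 0 0 0 0 0 0; -0.3 0 0 0 0 0 0; -0.3 0 0 0 0 0 0; -0.3 0 0 0 0 0 0; -0.3 0 0 0 0 0 0; -0.3 0 0 0 0 0 0; -0.3 0 0 0 0 0 0; -0.3 0 0 0 0 0 0; -0.3 0 0 0 0 0 0; -0.3 0 0 0 0 0 0",
)

```text
t: 43.65
eef_pos: [0.4881, 0.1451, 0.2289]
tool_rot: [-0.0, -0.695, 0.719, 0.0]
contact_force: [0.5, 0.6, 0.6]
gripper_width: 0.65
```

```bash
python3 - <<'E'
from h import *
p=shot('wrist'); save(p,'w24.png',1)
p=shot('top'); im=cv2.cvtColor(p['image'],cv2.COLOR_RGB2BGR)
cv2.imwrite('pics/t24.png',cv2.resize(im[70:240,120:300],None,fx=4,fy=3.5,interpolation=cv2.INTER_CUBIC)); save(p,'t24b.png')
plan([0.54,0.228,0.33],-1.9)
E
```

```text
t 43.75 cur [0.4881 0.1452 0.2289] yaw -91.98 zaxis [-0.  0. -1.] w 0.648 F [-0.3  0.9 -0.4]
turn rz units total -22.52  shift units tot [ 0.409 -0.704 -0.843] rows>= 4
```

View pics/w24.png

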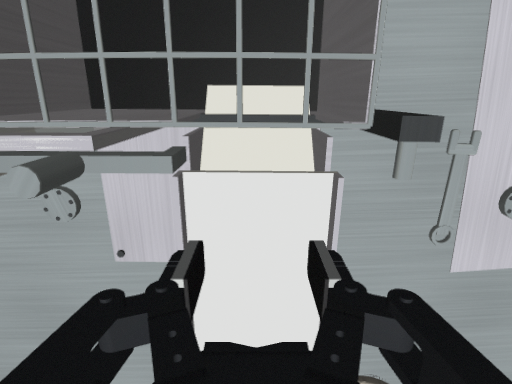

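View pics/t24b.png

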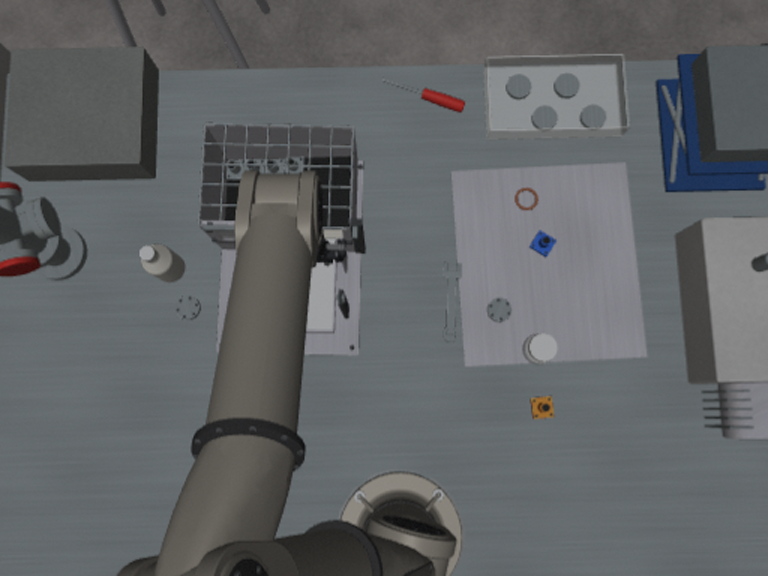

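Request:
apply_moves(
  moves="0 0 0 -0.25 0 0 -0.5; 0 0 0 -0.3 0 0 -1; 0 0 0 -0.3 0 0 -1; 0 0 0 -0.24 0 0 -1; 0 0 0 0 0 0 -1; 0 0 0 0 0 0 -1; 0 0 0 0 0 0 -1; 0 0 0 0 0 0 -1; 0 0 0 0 0 0 -1; 0 0 0 0 0 0 -1; 0 0 0 0 0 0 -1; 0 0 0 0 0 0 -1",
)

```text
t: 44.75
eef_pos: [0.488, 0.145, 0.3597]
tool_rot: [-0.0, 0.921, -0.389, -0.0]
contact_force: [0.3, -0.2, 0.6]
gripper_width: 0.496
```

Request:
apply_moves(
  moves="0 0 0 0 0 0 -1; 0 0 0 0 0 0 -1; 0 0 0 0 0 0 -1; 0 0 0 0 0 0 -1; 0 0 0 0 0 0 -1; 0 0 0 0 0 0 -1; 0 0 0 0 0 0 -1; 0 0 0 0 0 0 -1; 0 0 0 0 0 0 -1; 0 0 0 0 0 0 -1; 0 0 0 0 0 0 -1; 0 0 0 0 0 0 0",
)

```text
t: 45.75
eef_pos: [0.4881, 0.1449, 0.3597]
tool_rot: [-0.0, 1.0, -0.016, -0.0]
contact_force: [1.0, -0.1, 0.3]
gripper_width: 0.501
```

Request:
apply_moves(
  moves="0 0.1 -0.18 0 0 0 0; 0 0.1 -0.18 0 0 0 0; 0 0.1 -0.18 0 0 0 0; 0 0.12 -0.18 0 0 0 0; 0 0 0 0 0 0 0; 0 0 0 0 0 0 0; 0 0 0 0 0 0 0; 0 0 0 0 0 0 0",
)

```text
t: 46.42
eef_pos: [0.5413, 0.2284, 0.3599]
tool_rot: [-0.0, 1.0, -0.019, -0.0]
contact_force: [0.8, 0.4, 0.1]
gripper_width: 0.501
```

```bash
python3 - <<'E'
from h import *
p=shot('wrist'); save(p,'w25.png')
s=[.42809,.14604,-.0333]
print((1.5*proj(p,st2w(s,np.array([[110,85,272],[110,85,257]])/1e3))).round(1),st2w(s,[.110,.085,.257]))
print([(np.round(1.5*np.array(r['location'])).tolist(),round(r['score'],2),atz(p,r['location'],.257).round(4)) for r in nets.spot_point(p,'latch_stud')])
print(bot.get_obs()['q'].round(2))
plan([0.5424,0.2285,0.247],-1.9)
E
```

```text
[[382.6 303.9]
 [382.7 295.2]] [[0.54085899 0.22733055 0.257     ]]
[([387.0, 286.0], 0.68, array([0.5434, 0.2327, 0.257 ]))]
[-1.23  0.33  0.96  1.65 -0.28  1.31 -0.26]
t 46.52 cur [0.5413 0.2287 0.3601] yaw -2.08 zaxis [ 0.     0.001 -1.   ] w 0.503 F [0.3 0.5 1. ]
turn rz units total -0.05  shift units tot [0.009 0.001 0.942] rows>= 3
```

View pics/w25.png

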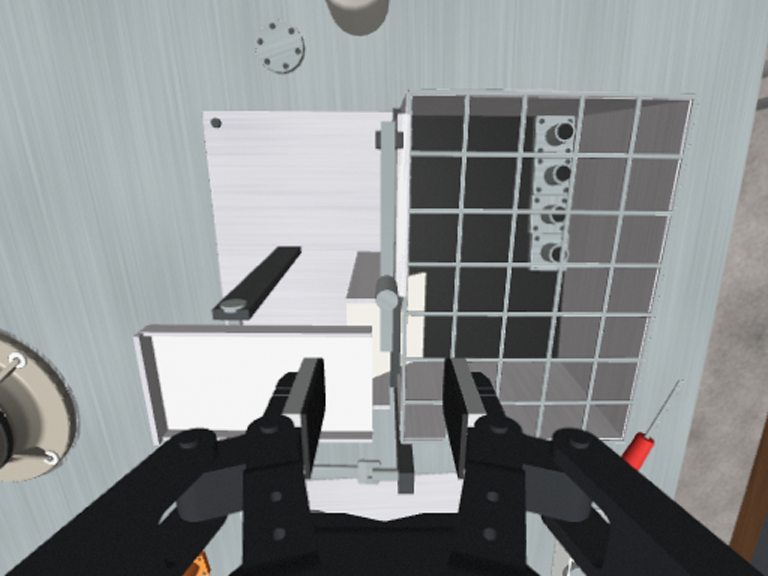

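Request:
apply_moves(
  moves="0 0.01 -0.012 0.22 0 0 0; 0 0 0 0.22 0 0 0; 0 0 0 0.22 0 0 0; 0 0 0 0.18 0 0 0; 0 0 0 0.1 0 0 0; 0 0 0 0 0 0 0; 0 0 0 0 0 0 0; 0 0 0 0 0 0 0",
)

```text
t: 47.18
eef_pos: [0.5436, 0.2312, 0.2485]
tool_rot: [-0.001, 1.0, -0.018, 0.001]
contact_force: [-0.4, -0.7, 0.6]
gripper_width: 0.502
```

```bash
python3 - <<'E'
from h import *
p=shot('wrist'); save(p,'w26.png',1)
plan([0.5424,0.2295,0.247],-1.9)
E
```

```text
t 47.23 cur [0.5437 0.2313 0.2486] yaw -2.0 zaxis [ 0.0023  0.0015 -1.    ] w 0.502 F [-0.2 -0.4  0.6]
turn rz units total -0.03  shift units tot [-0.011  0.015  0.013] rows>= 1
```

View pics/w26.png

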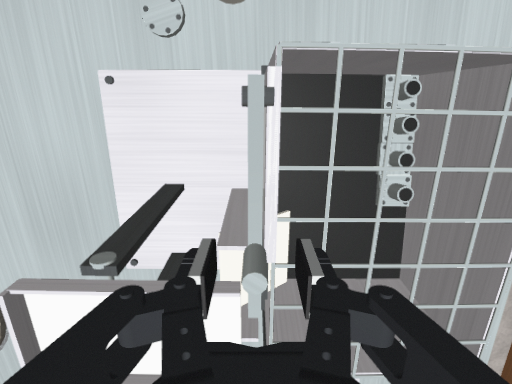

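Request:
apply_moves(
  moves="0 -0.008 0.028 0.008 0 0 0; 1 0 0 0 0 0 0; 1 0 0 0 0 0 0; 1 0 0 0 0 0 0; 1 0 0 0 0 0 0; 1 0 0 0 0 0 0; 1 0 0 0 0 0 0; 1 0 0 0 0 0 0; 1 0 0 0 0 0 0",
)

```text
t: 47.98
eef_pos: [0.5427, 0.2276, 0.2466]
tool_rot: [-0.0, 1.0, -0.018, 0.001]
contact_force: [5.1, -1.5, 3.8]
gripper_width: 0.122
```

```bash
python3 - <<'E'
from h import *
p=shot('wrist'); save(p,'w27.png',1)
plan([0.5424,0.2295,0.247],-1.9)
E
```

```text
t 48.03 cur [0.5427 0.2277 0.2466] yaw -2.0 zaxis [ 2.4e-03  3.0e-04 -1.0e+00] w 0.124 F [ 4.3 -1.4  3.9]
turn rz units total -0.03  shift units tot [-0.003 -0.015 -0.003] rows>= 1
```

View pics/w27.png

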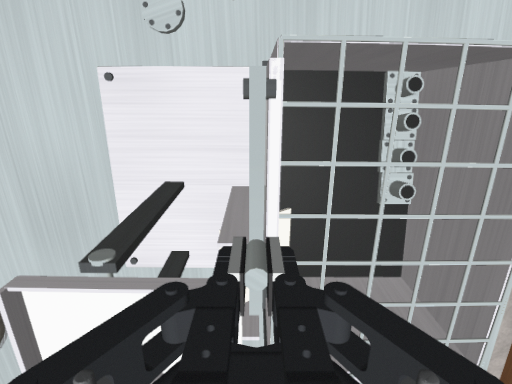

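Request:
apply_moves(
  moves="1 0 -0.01 -0.035 0 0 0; 1 0 -0.01 -0.035 0 0 0; 1 0 -0.015 -0.035 0 0 0; 1 0 -0.015 -0.035 0 0 0; 1 0 -0.015 -0.033 0 0 0; 1 0 -0.02 -0.032 0 0 0; 1 0 -0.02 -0.03 0 0 0; 1 0 0 0 0 0 0; 1 0 0 0 0 0 0",
)

```text
t: 48.78
eef_pos: [0.543, 0.2412, 0.2736]
tool_rot: [0.0, 1.0, -0.016, 0.001]
contact_force: [9.8, 1.3, -5.4]
gripper_width: 0.126
```

```bash
python3 - <<'E'
from h import *
p=shot('wrist'); save(p,'w28.png',1)
plan([0.538,0.108,0.275],-1.9)
E
```

```text
t 48.83 cur [0.543  0.2411 0.2736] yaw -1.89 zaxis [ 2.7e-03 -4.0e-04 -1.0e+00] w 0.122 F [ 9.6  1.2 -5.8]
turn rz units total 0.0  shift units tot [-0.005  1.11  -0.012] rows>= 4
```

View pics/w28.png

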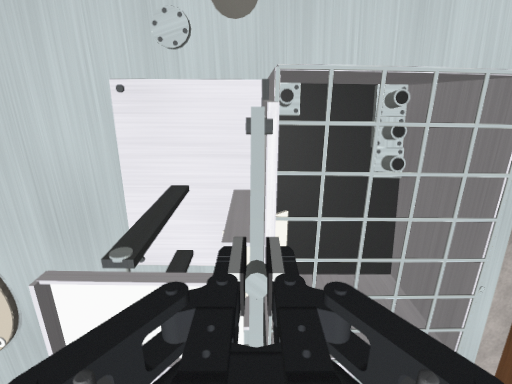

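Request:
apply_moves(
  moves="1 0 0.05 0 0 0 0; 1 0 0.1 0 0 0 0; 1 0 0.1 0 0 0 0; 1 0 0.1 0 0 0 0; 1 0 0.1 0 0 0 0; 1 0 0.1 0 0 0 0; 1 0 0.1 0 0 0 0; 1 0 0.1 0 0 0 0; 1 0 0.1 0 0 0 0; 1 0 0.1 0 0 0 0; 1 0 0.08 0 0 0 0; 1 0 0.03 0 0 0 0",
)

```text
t: 49.83
eef_pos: [0.5377, 0.1173, 0.2729]
tool_rot: [-0.003, 1.0, -0.016, 0.0]
contact_force: [11.6, 17.0, -15.9]
gripper_width: 0.122
```

Request:
apply_moves(
  moves="1 0 0.02 0 0 0 0; 1 0 0.02 0 0 0 0; 1 0 0 0 0 0 0; 1 0 0 0 0 0 0",
)

```text
t: 50.17
eef_pos: [0.5377, 0.1169, 0.2724]
tool_rot: [-0.004, 1.0, -0.013, 0.001]
contact_force: [12.4, 17.2, -15.8]
gripper_width: 0.122
```

```bash
python3 - <<'E'
from h import *
p=shot('wrist'); save(p,'w29.png',1)
plan([0.538,0.108,0.275],-1.9)
E
```

```text
t 50.22 cur [0.5377 0.117  0.2724] yaw -1.5 zaxis [ 0.0012  0.0071 -1.    ] w 0.119 F [ 11.8  17.6 -15.5]
turn rz units total 0.1  shift units tot [ 0.005  0.075 -0.021] rows>= 1
```

View pics/w29.png

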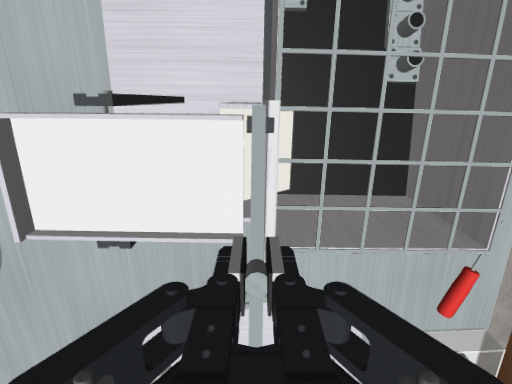

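```bash
python3 - <<'E'
from h import *
p=shot('wrist')
s=np.array([.42809,.14604,-.0333])
im=cv2.cvtColor(p['image'],cv2.COLOR_RGB2BGR)
cv2.imwrite('pics/w30.png',cv2.resize(im[85:185,210:310],None,fx=6,fy=6,interpolation=cv2.INTER_CUBIC))
for y in (50,54,58,62,66,70): print(y,proj(p,st2w(s,[[.1195,y/1e3,.238]])).round(1))
plan([0.538,0.108,0.275],-1.9)
q=shot('top'); im=cv2.cvtColor(q['image'],cv2.COLOR_RGB2BGR)
cv2.imwrite('pics/t30.png',cv2.resize(im[110:180,180:270],None,fx=8,fy=8,interpolation=cv2.INTER_CUBIC))
for y in (50,54,58,62,66,70): print(y,proj(q,st2w(s,[[.1195,y/1e3,.238]])).round(1))
q=shot('scene'); im=cv2.cvtColor(q['image'],cv2.COLOR_RGB2BGR)
cv2.imwrite('pics/s30.png',cv2.resize(im[150:270,200:320],None,fx=6,fy=5,interpolation=cv2.INTER_CUBIC))
E
```

```text
50 [[271.8 110.9]]
54 [[272.  103.8]]
58 [[272.1  96.6]]
62 [[272.3  89.3]]
66 [[272.5  81.9]]
70 [[272.6  74.4]]
t 50.27 cur [0.5377 0.1169 0.2724] yaw -1.5 zaxis [ 0.0012  0.0071 -1.    ] w 0.118 F [ 12.1  17.3 -16.6]
turn rz units total 0.1  shift units tot [ 0.005  0.074 -0.021] rows>= 1
50 [[187.4 149.1]]
54 [[185.8 149.1]]
58 [[184.2 149.1]]
62 [[182.6 149.1]]
66 [[181.  149.1]]
70 [[179.5 149. ]]
```

View pics/w30.png

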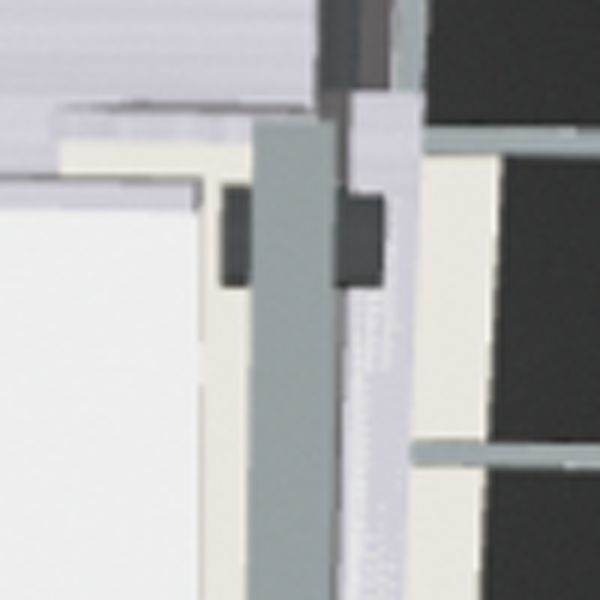

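View pics/s30.png

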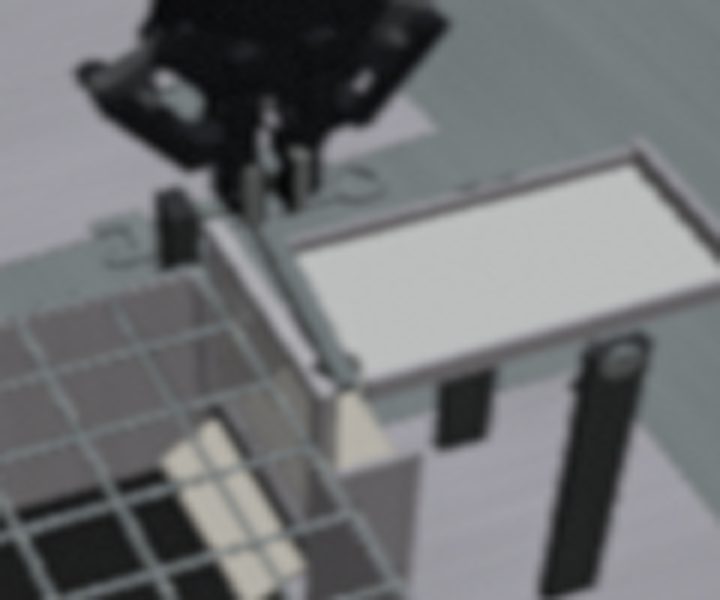

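View pics/t30.png

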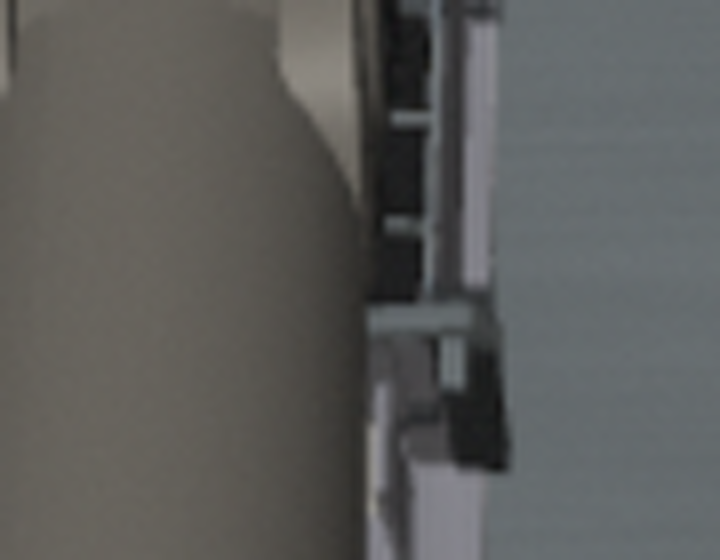

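```bash
python3 - <<'E'
from h import *
p=shot('wrist'); mount=np.array(p['mount']); s=np.array([.42809,.14604,-.0333])
import copy
def f(pos,q,uv):
    pp=dict(p); pp['c2w']=T_tool(dict(eef_pos=pos,tool_rot=q))@mount
    X=atz(pp,uv,.238); d=X[:2]-s[:2]; c,si=np.cos(s[2]),np.sin(s[2]); return (c*d[0]+si*d[1], -si*d[0]+c*d[1])
print('w4',f([.5374,.0982,.2477],[0,1,-.017,.001],(275,59.3)))
print('w5',f([.5378,.113,.2744],[-.001,1,-.016,.001],(273,93.3)))
o=bot.get_obs(); print('now',f(o['eef_pos'],o['tool_rot'],(274.5,100)))
E
```

```text
w4 (np.float64(0.12023579105029268), np.float64(0.05589139653390429))
w5 (np.float64(0.1208467245727121), np.float64(0.05562847333961053))
now (np.float64(0.1208937855068155), np.float64(0.056145324358721965))
```

Request:
apply_moves(
  moves="1 0 0.005 0.025 0 0 0; 1 0 0.01 0.03 0 0 0; 1 0 0.01 0.032 0 0 0; 1 0 0.01 0.033 0 0 0; 1 0 0.01 0.035 0 0 0; 1 0 0.005 0.03 0 0 0; 1 0 0 0 0 0 0; 1 0 0 0 0 0 0",
)

```text
t: 51.08
eef_pos: [0.5373, 0.1017, 0.2518]
tool_rot: [0.0, 1.0, -0.017, 0.0]
contact_force: [3.0, -3.7, 1.7]
gripper_width: 0.124
```

```bash
python3 - <<'E'
from h import *
p=shot('wrist'); save(p,'w31.png',1.5)
plan([0.538,0.0982,0.2477],-1.9)
E
```

```text
t 51.13 cur [0.5374 0.1017 0.2519] yaw -1.98 zaxis [ 0.e+00 -8.e-04 -1.e+00] w 0.125 F [ 3.4 -3.4  2.4]
turn rz units total -0.02  shift units tot [0.006 0.029 0.035] rows>= 1
```

View pics/w31.png

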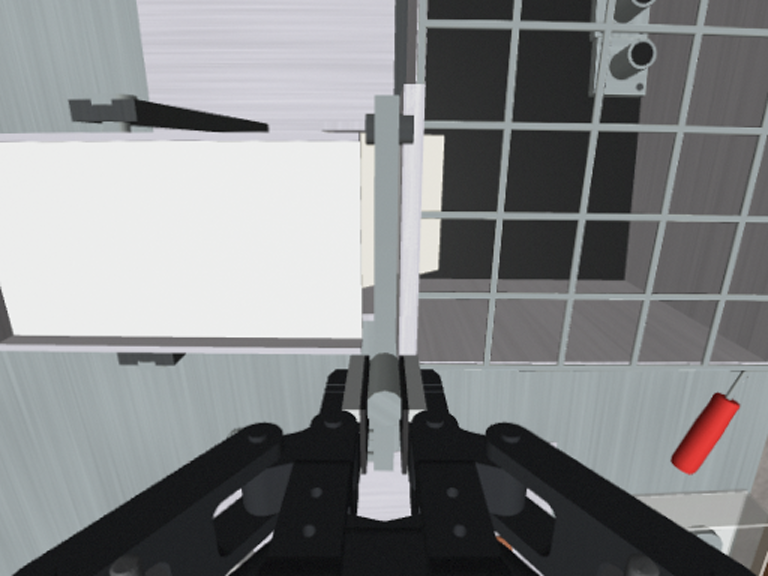

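Request:
apply_moves(
  moves="1 0 0.02 0.01 0 0 0; 1 0 0.02 0.01 0 0 0; 1 0 0.01 0 0 0 0; 1 0 0 0 0 0 0; 1 0 0 0 0 0 0",
)

```text
t: 51.55
eef_pos: [0.5372, 0.0973, 0.2492]
tool_rot: [-0.0, 1.0, -0.017, 0.0]
contact_force: [5.0, -0.1, -1.8]
gripper_width: 0.122
```

```bash
python3 - <<'E'
from h import *
p=shot('wrist'); save(p,'w32.png',1.5)
s=np.array([.42809,.14604,-.0333])
im=cv2.cvtColor(p['image'],cv2.COLOR_RGB2BGR)
cv2.imwrite('pics/w32c.png',cv2.resize(im[30:110,230:310],None,fx=6,fy=6,interpolation=cv2.INTER_CUBIC))
for y in (50,52,54,56,58,60,62): print(y,proj(p,st2w(s,[[.1195,y/1e3,.238]])).round(1))
plan([0.538,0.0982,0.2477],-1.9)
E
```

```text
50 [[273.7  70.7]]
52 [[273.8  66.3]]
54 [[273.9  61.8]]
56 [[273.9  57.4]]
58 [[274.   52.8]]
60 [[274.1  48.3]]
62 [[274.2  43.7]]
t 51.6 cur [0.5372 0.0973 0.2492] yaw -1.9 zaxis [ 4.e-04  6.e-04 -1.e+00] w 0.122 F [ 5.4  0.5 -2.3]
turn rz units total -0.0  shift units tot [ 0.006 -0.008  0.013] rows>= 1
```

View pics/w32c.png

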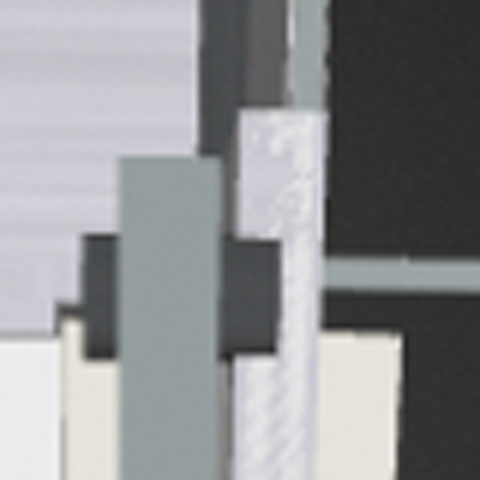

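Request:
apply_moves(
  moves="1 0 0.02 0 0 0 0; 1 0 0.02 0 0 0 0; 1 0 0.01 0 0 0 0; 1 0 0 0 0 0 0; 1 0 0 0 0 0 0",
)

```text
t: 52.02
eef_pos: [0.537, 0.0933, 0.2491]
tool_rot: [-0.001, 1.0, -0.016, 0.0]
contact_force: [5.4, 5.2, -2.0]
gripper_width: 0.118
```

```bash
python3 - <<'E'
from h import *
p=shot('wrist'); save(p,'w33.png',1.5)
s=np.array([.42809,.14604,-.0333])
im=cv2.cvtColor(p['image'],cv2.COLOR_RGB2BGR)
cv2.imwrite('pics/w33c.png',cv2.resize(im[30:110,230:310],None,fx=6,fy=6,interpolation=cv2.INTER_CUBIC))
for y in (52,54,56,58,60,62): print(y,proj(p,st2w(s,[[.1195,y/1e3,.238]])).round(1))
plan([0.538,0.0982,0.2477],-1.9)
E
```

```text
52 [[274.3  57.5]]
54 [[274.4  52.9]]
56 [[274.5  48.4]]
58 [[274.6  43.8]]
60 [[274.7  39.2]]
62 [[274.7  34.6]]
t 52.07 cur [0.537  0.0933 0.2491] yaw -1.81 zaxis [ 4.0e-04  2.6e-03 -1.0e+00] w 0.123 F [ 6.   5.2 -2.3]
turn rz units total 0.02  shift units tot [ 0.007 -0.041  0.012] rows>= 1
```

View pics/w33c.png

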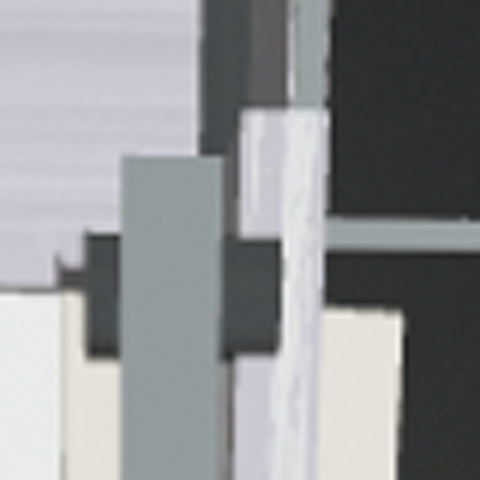

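View pics/w33.png

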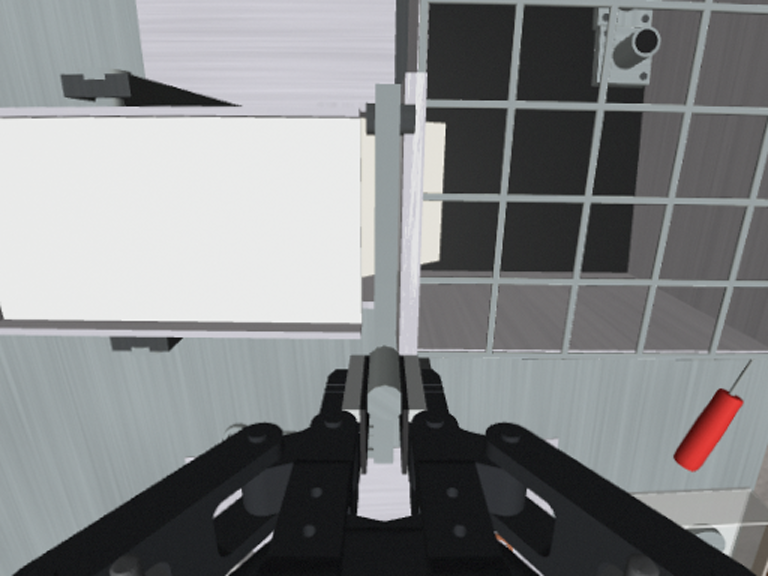

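Request:
apply_moves(
  moves="0 0 0 0 0 0 0; 0 0 0 0 0 0 0; 0 0 0 0 0 0 0; 0 0 0 0 0 0 0; 0 0 0 0 0 0 0; 0 0 0 -0.15 0 0 0; 0 0 0 -0.3 0 0 0; 0 0 0 -0.3 0 0 0; 0 0 0 -0.3 0 0 0; 0 0 0 -0.25 0 0 0; 0 0 0 0 0 0 0; 0 0 0 0 0 0 0",
)

```text
t: 53.07
eef_pos: [0.5375, 0.0904, 0.4068]
tool_rot: [-0.001, 1.0, -0.017, 0.001]
contact_force: [-0.1, 0.7, -0.3]
gripper_width: 0.503
```

```bash
python3 - <<'E'
from h import *
p=shot('wrist'); save(p,'w34.png',1.5)
s=np.array([.42809,.14604,-.0333])
im=cv2.cvtColor(p['image'],cv2.COLOR_RGB2BGR)
cv2.imwrite('pics/w34c.png',cv2.resize(im[70:230,200:330],None,fx=4,fy=3.7,interpolation=cv2.INTER_CUBIC))
for n,q in dict(gate=[119.5,54,238],gate56=[119.5,56,238],studtop=[110,-45,272],bartip=[110,-91,242],strik=[110,-79,224]).items(): print(n,(proj(p,st2w(s,np.array(q)/1e3))).round(1))
for k in ('latch_stud','latch_hook','striker'): print(k,[(r['location'],r['score']) for r in nets.spot_point(p,k)])
plan([0.538,0.0982,0.2477],-1.9)
q=shot('top'); save(q,'t34.png')
q=shot('scene'); save(q,'s34.png')
E
```

```text
gate [[263.4  72.9]]
gate56 [[263.4  70.8]]
studtop [[254.  178.7]]
bartip [[254.2 211.2]]
strik [[254.2 196. ]]
latch_stud [([255.5, 170.7], 0.73)]
latch_hook [([255.1, 198.9], 0.57)]
striker [([251.7, 191.6], 0.6)]
t 53.27 cur [0.5361 0.0905 0.4041] yaw -1.99 zaxis [-2.5e-03 -9.0e-04 -1.0e+00] w 0.501 F [-0.4  0.2 -0.4]
turn rz units total -0.02  shift units tot [ 0.014 -0.065  1.303] rows>= 4
```

View pics/w34.png

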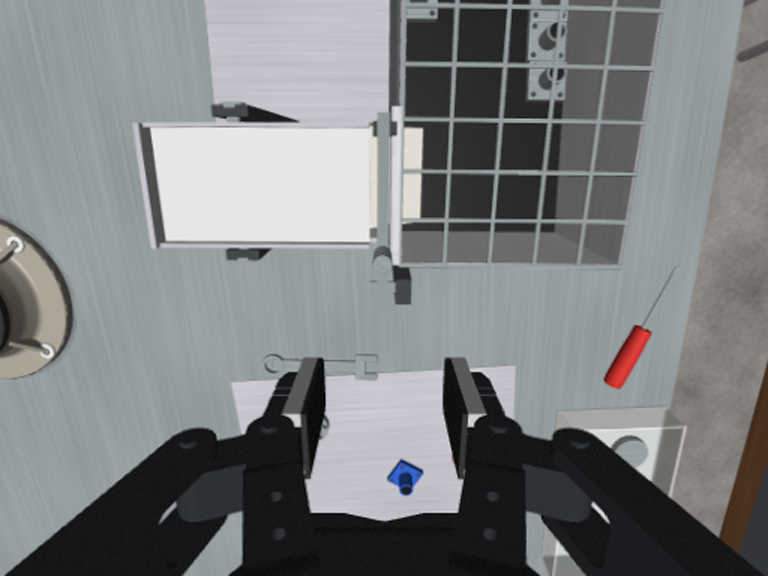

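View pics/w34c.png

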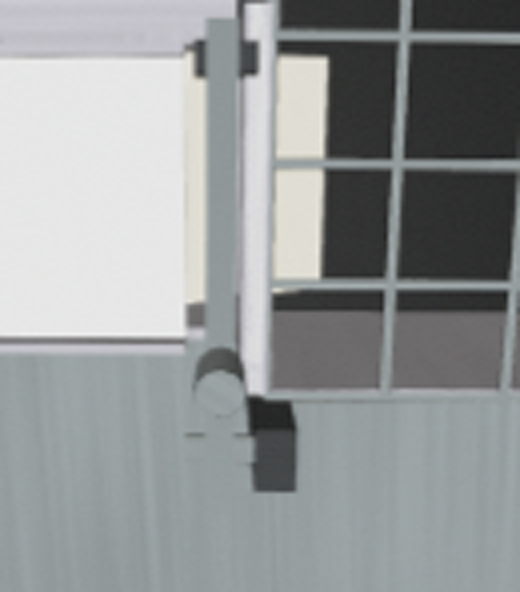

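View pics/s34.png

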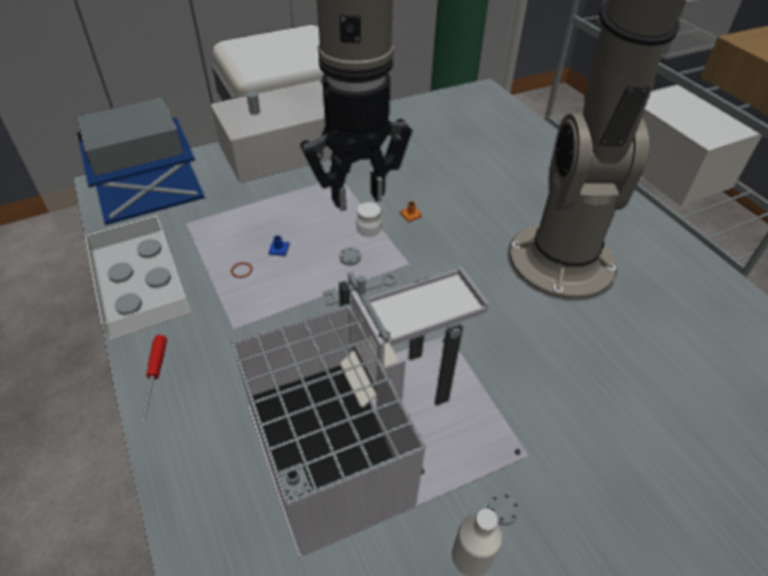

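View pics/t34.png

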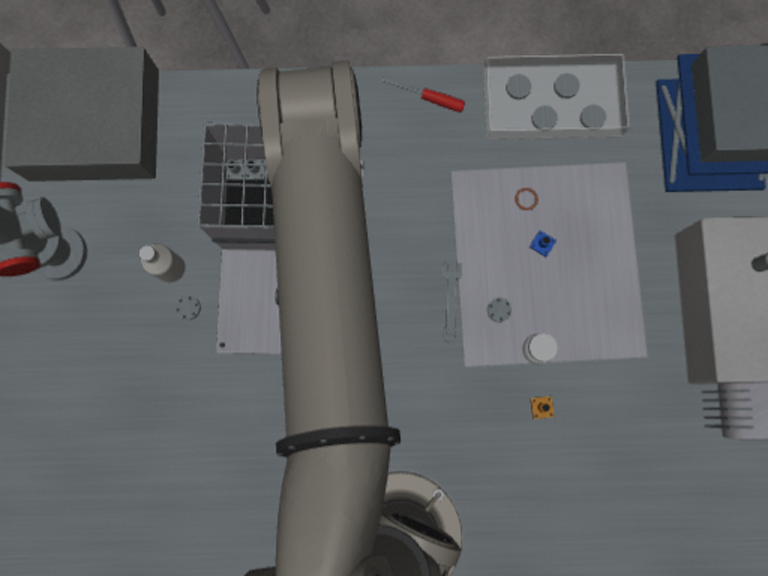

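Request:
apply_moves(
  moves="0 0 -0.2 0 0 0 0; 0 0 -0.28 0 0 0 0; 0 0 -0.28 0 0 0 0; 0 0 -0.28 0 0 0 0; 0 0 -0.2 0 0 0 0; 0 0 0 0 0 0 0; 0 0 0 0 0 0 0; 0 0 0 0 0 0 0",
)

```text
t: 54.03
eef_pos: [0.5422, 0.2378, 0.4052]
tool_rot: [0.001, 1.0, -0.018, -0.0]
contact_force: [-0.1, -0.3, -0.3]
gripper_width: 0.495
```

```bash
python3 - <<'E'
from h import *
p=shot('wrist'); save(p,'w35.png',1.5)
s=np.array([.42809,.14604,-.0333]); c,si=np.cos(s[2]),np.sin(s[2])
for r in nets.spot_point(p,'stub1'):
    X=atz(p,r['location'],.03); d=X[:2]-s[:2]; print(np.round(r['location']),round(r['score'],2),'station',np.round([c*d[0]+si*d[1],-si*d[0]+c*d[1]],3))
E
```

```text
[357. 119.] 0.77 station [0.285 0.142]
[358.  94.] 0.69 station [0.284 0.183]
[215. 301.] 0.67 station [ 0.024 -0.233]
[275.  96.] 0.62 station [0.143 0.18 ]
[135. 360.] 0.44 station [-0.17  -0.399]
```

View pics/w35.png

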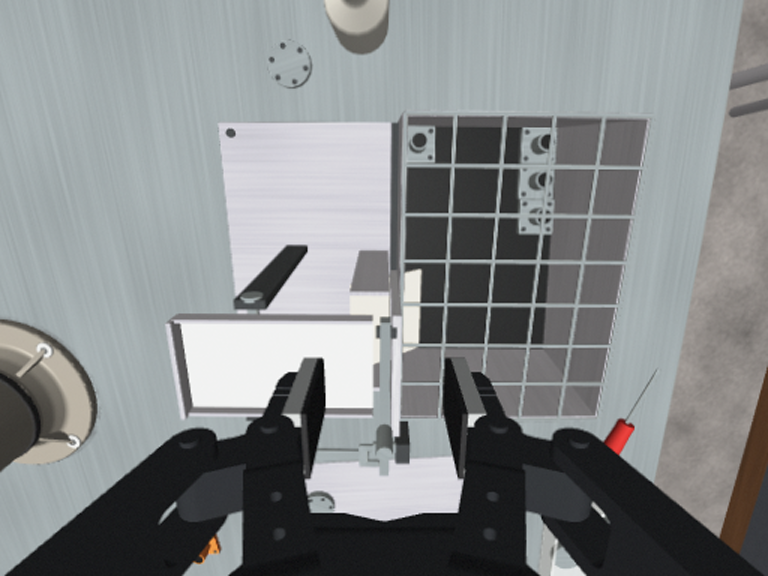

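```bash
python3 - <<'E'
from h import *
print(bot.hand_in())
E
```

```text
the job is handed in; nothing more can be done
None
```

I loaded all four grey tube stubs on the bench into the transit box, shut and latched the gate, and handed the job in at about 54 s. The hand-in gave no verdict.

I lifted the latch bar off the striker and slid the gate to its open stop. Each stub was then gripped by its tube and set on the tray about 60 mm in front of the pivot, and all four slid in. After that I lifted the bar, slid the gate against its shut stop and let the bar drop.

**Last checks:**
- **Stubs:** the wrist picture showed four stubs in the box. Something knocked one of them into the box's front corner while it was already inside. It measured at station x of about 143 mm, against the 135 mm limit.
- **Gate and latch:** the gate edge was back at its original shut position to within about 0.5 mm. The bar's stud sat as it did at the start, so I read the bar as level with the hook down; the hook was not directly visible.
- **Bench:** no grey stub was left. The blue and orange look-alikes, the blanks, gasket, wash bottle, jar and spanner looked unmoved.

**What did not go cleanly:** lowering the bar pushed the gate about 4 mm open, within the latch's play. I pushed it shut again before letting go. The wrist measurements also ran about 2–3 mm off the fitted station position throughout.

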